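Set up the bin stand beside the press

TASK

Put up the bin stand for the shift. Slide each of the two rail posts over a stub of the foot bar, right down, so that the stub's spring button is pushed flush and pops out through the hole in the post's back. Then hang every parts bin by its back lip on the rails of the standing posts, the lip caught over the rail, and let go of them; leave the other things on the bench alone and do not knock a post over.

Things in the scene. Friction and masses are not known exactly. Their poses are not given: they have to be found in the camera images.
- stub1 (a point): base centre of square steel stub 1, on the upper face of the fixed steel foot bar (110 x 370 x 15 mm; stubs 230 mm apart along y), z up. Stub 31.6 mm square, 70 mm tall, top tapered; a post slides over it, 1.2 mm to spare all round, and is home when its lower end rests on the bar: origin and axes as these
- stub2 (a point): base centre of square steel stub 2, on the upper face of the fixed steel foot bar (110 x 370 x 15 mm; stubs 230 mm apart along y), z up. Stub 31.6 mm square, 70 mm tall, top tapered; a post slides over it, 1.2 mm to spare all round, and is home when its lower end rests on the bar: origin and axes as these
- stub1_lock (a point): where the centre of a post's lock hole lies when the post is home on stub 1: on the stub's +x side, 42.5 mm above the foot bar's upper face
- stub2_lock (a point): where the centre of a post's lock hole lies when the post is home on stub 2: on the stub's +x side, 42.5 mm above the foot bar's upper face
- button1 (a joint): spring button in the +x face of stub 1, m: 0 = fully out (7 mm proud), 0.0075 = pushed in. 12 mm wide, 33 to 52 mm above the foot bar. Its upper side is a ramp 30 degrees off the axis: the lower edge of a post pushed down with 5 to 15 N presses it flush; its spring (1 to 4 N) puts it out through the lock hole of a post that is home the right way round
- button2 (a joint): spring button in the +x face of stub 2, m: 0 = fully out (7 mm proud), 0.0075 = pushed in. 12 mm wide, 33 to 52 mm above the foot bar. Its upper side is a ramp 30 degrees off the axis: the lower edge of a post pushed down with 5 to 15 N presses it flush; its spring (1 to 4 N) puts it out through the lock hole of a post that is home the right way round
- mast1: loose rail post (two alike): upright square aluminium tube, 40 mm outside, 34 mm inside, 170 mm tall, open at both ends, about 0.45 kg, with a grey rail in front (-x). Origin: centre of its lower end, z up. Starts standing over a peg of the storage board. Grip it on its side faces above the rail: fingers closing along its y, 40 mm wide
- mast2: loose rail post (two alike): upright square aluminium tube, 40 mm outside, 34 mm inside, 170 mm tall, open at both ends, about 0.45 kg, with a grey rail in front (-x). Origin: centre of its lower end, z up. Starts standing over a peg of the storage board. Grip it on its side faces above the rail: fingers closing along its y, 40 mm wide
- mast1_hole (a point): centre of the lock hole in the back (+x) wall of mast1, 17 mm wide, 24 mm high, 42.5 mm above the tube's lower end
- mast2_hole (a point): centre of the lock hole in the back (+x) wall of mast2, 17 mm wide, 24 mm high, 42.5 mm above the tube's lower end
- mast1_rail (a point): mast1: middle of the rail's top edge, (-38, 0, 130) mm in the post's frame. The rail is 200 mm long (y), 8 mm thick, 36 mm high, top bevelled, with end stops 4 mm thick, 10 mm high (192 mm free between). A 30 mm wide spacer in the middle holds it 14 mm off the tube. Room for two bins, one each side of the post, centred 40 to 64 mm from the middle
- mast2_rail (a point): mast2: middle of the rail's top edge, (-38, 0, 130) mm in the post's frame. The rail is 200 mm long (y), 8 mm thick, 36 mm high, top bevelled, with end stops 4 mm thick, 10 mm high (192 mm free between). A 30 mm wide spacer in the middle holds it 14 mm off the tube. Room for two bins, one each side of the post, centred 40 to 64 mm from the middle
- bin1: grey plastic bin (3 or 4 alike present; else None), 110 mm deep (x), 64 wide, 60 high, 0.1 to 0.25 kg; open top, 3 mm walls and floor. Origin: centre of underside, z up, back at +x. Lift it by its 10 mm partition (at x = 0, across y, up to the rim), fingers closing along x, each in a 47 mm wide compartment. Stands at first on a fixed black mat, 3 mm thick, across from the storage board
- bin2: grey plastic bin (3 or 4 alike present; else None), 110 mm deep (x), 64 wide, 60 high, 0.1 to 0.25 kg; open top, 3 mm walls and floor. Origin: centre of underside, z up, back at +x. Lift it by its 10 mm partition (at x = 0, across y, up to the rim), fingers closing along x, each in a 47 mm wide compartment. Stands at first on a fixed black mat, 3 mm thick, across from the storage board
- bin3: grey plastic bin (3 or 4 alike present; else None), 110 mm deep (x), 64 wide, 60 high, 0.1 to 0.25 kg; open top, 3 mm walls and floor. Origin: centre of underside, z up, back at +x. Lift it by its 10 mm partition (at x = 0, across y, up to the rim), fingers closing along x, each in a 47 mm wide compartment. Stands at first on a fixed black mat, 3 mm thick, across from the storage board
- bin4: grey plastic bin (3 or 4 alike present; else None), 110 mm deep (x), 64 wide, 60 high, 0.1 to 0.25 kg; open top, 3 mm walls and floor. Origin: centre of underside, z up, back at +x. Lift it by its 10 mm partition (at x = 0, across y, up to the rim), fingers closing along x, each in a 47 mm wide compartment. Stands at first on a fixed black mat, 3 mm thick, across from the storage board
- bin1_lip (a point): bin1: top middle of the slot of its lip, (61, 0, 57) mm in the bin's frame. The lip, 50 mm wide, is a 3 mm flange at the back rim and a 3 mm leg, 16 mm down; the slot between back wall and leg is 12 mm wide. Hung, this point lies over a rail's top edge, bin x along post x, and the bin leans forward 0.1 to 0.2 rad
- bin2_lip (a point): bin2: top middle of the slot of its lip, (61, 0, 57) mm in the bin's frame. The lip, 50 mm wide, is a 3 mm flange at the back rim and a 3 mm leg, 16 mm down; the slot between back wall and leg is 12 mm wide. Hung, this point lies over a rail's top edge, bin x along post x, and the bin leans forward 0.1 to 0.2 rad
- bin3_lip (a point): bin3: top middle of the slot of its lip, (61, 0, 57) mm in the bin's frame. The lip, 50 mm wide, is a 3 mm flange at the back rim and a 3 mm leg, 16 mm down; the slot between back wall and leg is 12 mm wide. Hung, this point lies over a rail's top edge, bin x along post x, and the bin leans forward 0.1 to 0.2 rad
- bin4_lip (a point): bin4: top middle of the slot of its lip, (61, 0, 57) mm in the bin's frame. The lip, 50 mm wide, is a 3 mm flange at the back rim and a 3 mm leg, 16 mm down; the slot between back wall and leg is 12 mm wide. Hung, this point lies over a rail's top edge, bin x along post x, and the bin leans forward 0.1 to 0.2 rad
- store: fixed plywood storage board, 190 x 110 x 12 mm, with two wooden pegs 28 mm square, 26 mm tall at x = +55 and -55 mm, over which the posts stand. Origin: centre of its underside. To the robot's left or right
- start_box: bystander: white and black push-button box, 75 x 75 x 77 mm. Origin: centre of its underside
- nest: bystander: white plastic part nest, 110 x 75 x 50 mm. Origin: centre of its underside
- oil: bystander: small bottle, 52 mm across, 120 mm tall. Origin: centre of its underside
There are look-alikes about, which are no part of the job. What is shaped like the mast1 but green is not meant.

How it is judged:
By the outcome, as a careful person would: the job done as asked, in the order asked, and still so for the second after the job is handed in, with the robot touching nothing.
Of bin1, bin2, bin3, bin4 only 3 to 4 are there at a start; the rules pass over those that are not, and their reading is None.
At some moment in a run one of bin1, bin2, bin3, bin4 may be knocked a few centimetres aside while the robot is not near it.
It also fails if it takes over 208 s, if anything falls off the work surface, if the arm or the gripper's body presses on something with over 40 N, if the wrist force passes 120 N, or if a joint passes its speed limit or range.

ROBOT

A 6-joint arm with a two-finger parallel gripper is mounted at the origin on the work surface. World frame = base frame: x ahead of the robot, y to its left, z up, the work surface at z = 0. Lengths are in m, angles in rad, forces in N, time in s.
With the tool pointing down it reaches from about 0.35 to 0.975 m from the base axis. Payload 4.9 kg.
Tool frame: the origin (TCP) lies at the very end of the fingers, on their centre line; the grasp point (between the pads) lies 19 mm behind it (ctrl.grip_point_offset is the distance from the TCP to the grasp point, in m); z points along the fingers, y is the line along which they close (so a half turn about z gives the same grasp; the last joint's range is limited). The gripper opens to 85 mm and grips with 20 to 120 N. Pads are 22 mm wide; open, the fingers measure 114 mm over their backs; the gripper's body (76 mm by 85 mm) begins 54 mm behind the grasp point. The pads swing forward as they close: fully open they stand 13 mm farther back than shut.
Start: joints at [1.09, 0.053, 1.613, -0, 1.476, -0.119], TCP at [0.221, 0.585, 0.204] pointing down, gripper open.
Joint ranges: [-3.01, 3.01], [-1.01, 2.22], [0.06, 2.58], [-1.02, 4.17], [0.09, 2.62], [-3.14, 3.14]. Speed limits (rad/s): [2.57, 2.57, 3.14, 3.14, 3.14, 3.14].

INTERFACE

Orientations are given as a rotation vector (axis times angle).
In Python, from station import ctrl gives the robot as it stands.
- The arm moves only by the tool send_rows, never from a script. Its argument "rows" is a list of rows, each a list of 3 entries, a list of its own where there are three numbers: the finger opening in cm, from 0 to 8.54, then the shift along the tool's x, y, z in cm, then the turn about the tool's z in degrees. A call has 1 to 10 rows; each row shifts and turns the commanded pose from where the row before left it, along the tool's axes as they then stand; what a row does not reach is not made up. A row lasts 1/8 s, in which the tool goes at most 62.5 mm and 10.7 degrees, less where a joint would pass 70% of its speed; a pose out of reach is approached as far as the arm can. A call with a gripper value outside its range is refused whole. The fingers move at their own pace and stop on an object; "newtons" is the grip in N (left out, the last holds). Time passes only in rows, so rows that do not move let the fingers close. It gives the time, the measured TCP pose, the force, the opening and the grip force at its end, in the units of the state.
- ctrl.get_obs(): the state, without advancing time (a new reading comes with each control period).
- ctrl.get_image(name): name is "scene" or "top" or "wrist"; returns a dict with "frame" (480x640x3 uint8, red, green, blue), "range_z" (480x640 float32, m along the optical axis (not along the pixel's ray), 0 where there is no reading), "fx", "fy", "cx", "cy" (pixels), "cam_to_world" (4x4, takes a point from camera to world coordinates). Camera axes: x right, y down, z forward; pixel columns grow to the right and rows downward; lengths in m; the calibration is good to about 2 mm. A picture is of the moment at which its call begins.
- ctrl.finish_job(): hands the job in; it is judged then, once.
The state is a dict: "t": time; "q": joint angles; "dq": joint speeds; "effort": joint torques, N m; "tool_pos": TCP position; "tool_rot": TCP orientation; "contact_force": force on the tool from outside, world axes, zero at the start; "wrist_torque": the same for the moment, N m; "opening": finger opening in m; "grip_force": force on a finger pad.
Only numpy, scipy, OpenCV 4.12 (cv2) and the standard library are available. Lean on these libraries where they do the work, as an engineer would, in place of code of your own. Each camera call takes 0.05 s, during which the arm holds its last target. There are 200 camera calls.

## Working session

There is one attempt and no reset: what is moved stays moved. The work goes in short steps, Python scripts to look and compute and a tool call to move; the robot and the scene stay as the last step left them, time stands still between calls to the robot, and variables do not carry over. Pictures are saved under pics/ and viewed, at most 14 in all, crops included, and the job is handed in when it is done.

Besides the shell and the picture viewer there is one more tool, called after ">>>" as name(argument=value, ...) on one line, values as JSON. send_rows: Moves the arm, as the interface text tells. Its arguments: {"type":"object","properties":{"rows":{"type":"array","items":{"type":"array"}},"newtons":{"type":"number"}},"required":["rows"]}

```bash
mkdir -p pics; ls; python3 - <<'E'
from station import ctrl
import cv2,numpy as np
o=ctrl.get_obs();print({k:np.round(v,4) for k,v in o.items()},ctrl.grip_point_offset)
for n in("top","scene"):
    d=ctrl.get_image(n);cv2.imwrite(f"pics/{n}0.png",d["frame"][:,:,::-1]);np.savez(f"{n}0.npz",**d)
    print(n,np.round(d["cam_to_world"],3),d["fx"])
E
```

```text
pics
{'t': np.float64(0.0), 'q': array([ 1.09  ,  0.0533,  1.6142, -0.    ,  1.476 , -0.119 ]), 'dq': array([ 0.0002, -0.0002,  0.0002,  0.0004,  0.0016, -0.0022]), 'effort': array([-1.00000e-03, -3.93705e+01, -3.70165e+01, -2.00000e-04,
        7.40000e-03,  0.00000e+00]), 'tool_pos': array([0.2209, 0.5839, 0.2028]), 'tool_rot': array([-5.6510e-01, -3.0898e+00,  3.0000e-03]), 'contact_force': array([-0.5014,  0.357 ,  0.0739]), 'wrist_torque': array([-0.0413,  0.0052, -0.0134]), 'grip_force': np.float64(0.0), 'opening': np.float64(0.0854)} 0.0187
top [[-0.009 -0.992  0.129  0.384]
 [-1.     0.01   0.005 -0.081]
 [-0.006 -0.129 -0.992  1.535]
 [ 0.     0.     0.     1.   ]] 463.6751209327526
scene [[ 6.590e-01  6.510e-01 -3.770e-01  1.021e+00]
 [ 7.520e-01 -5.700e-01  3.310e-01 -4.940e-01]
 [ 1.000e-03 -5.020e-01 -8.650e-01  1.205e+00]
 [ 0.000e+00  0.000e+00  0.000e+00  1.000e+00]] 499.3257531082883
```

View pics/top0.png

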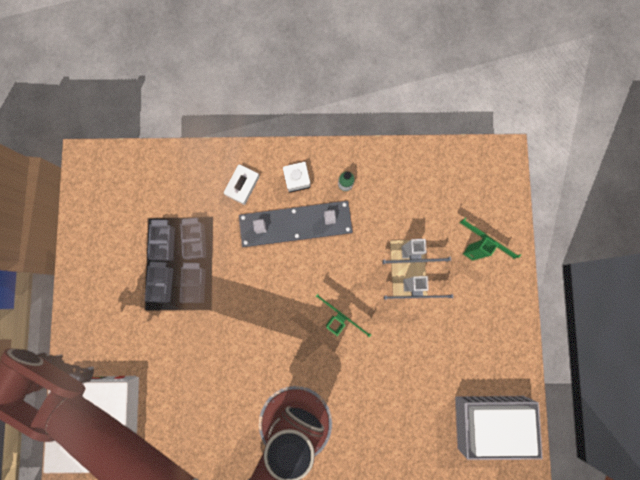

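View pics/scene0.png

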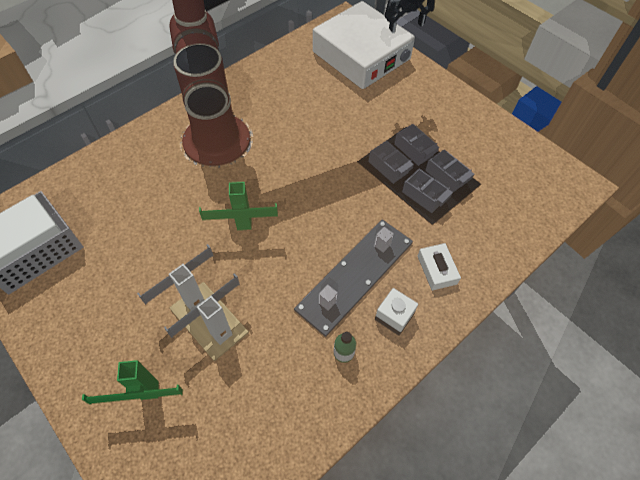

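```bash
python3 - <<'E'
import cv2,numpy as np
t=cv2.imread("pics/top0.png");s=cv2.imread("pics/scene0.png")
R=lambda im,x,y,w,h:cv2.resize(im[y:y+h,x:x+w],(400,300),interpolation=cv2.INTER_CUBIC)
a=np.vstack([np.hstack([R(t,135,205,100,112)[:300],R(s,290,210,160,120)]),np.hstack([R(s,355,115,136,102),R(s,130,230,160,120)])])
cv2.imwrite("pics/crop1.png",a)
E
```

```text
(no output)
```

View pics/crop1.png

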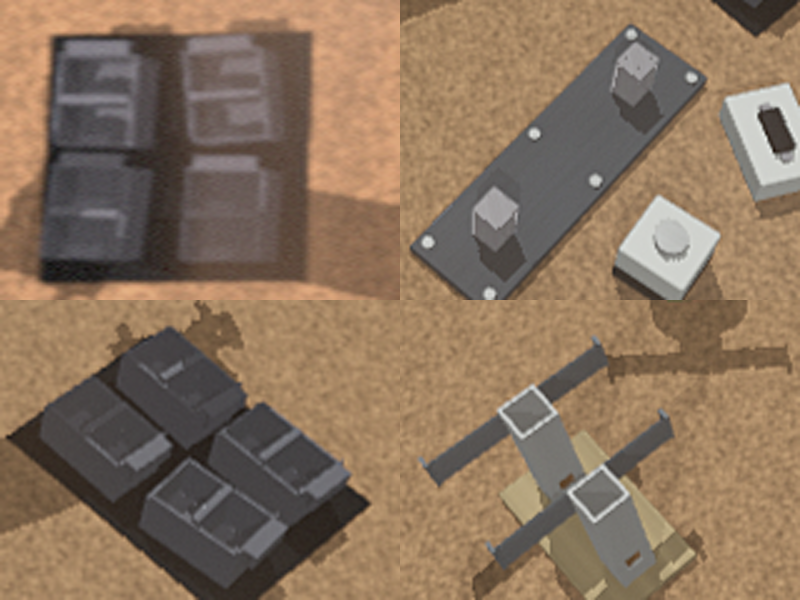

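```bash
cat > h.py <<'E'
import numpy as np,cv2
from scipy.spatial.transform import Rotation as R
from station import ctrl
def cloud(d):
    z=np.asarray(d["range_z"],float);v,u=np.mgrid[:480,:640]
    p=np.stack([(u-d["cx"])/d["fx"]*z,(v-d["cy"])/d["fy"]*z,z,np.ones_like(z)],-1)@np.asarray(d["cam_to_world"]).T
    p[z==0]=np.nan
    return p[...,:3]
def ray(d,uv,h):
    "pixels (n,2) -> world xy on plane z=h"
    M=np.asarray(d["cam_to_world"]);uv=np.atleast_2d(uv).astype(float)
    r=np.c_[(uv[:,0]-d["cx"])/d["fx"],(uv[:,1]-d["cy"])/d["fy"],np.ones(len(uv))]@M[:3,:3].T
    return M[:2,3]+r[:,:2]*((h-M[2,3])/r[:,2])[:,None]
def rect(xy):
    "centre, size, yaw (deg, -45..45) of points in the plane"
    c,(w,h),a=cv2.minAreaRect((np.asarray(xy)*1000).astype(np.float32))
    if abs(a)>45: a-=90*np.sign(a); w,h=h,w
    return np.round([*c,w,h,a],1)
def go(x=None,y=None,z=None,yaw=None):
    "tool shift (cm) and turn (deg) to TCP x,y,z(mm); tool y axis at world angle yaw+90 deg (mod 180)"
    o=ctrl.get_obs();T=R.from_rotvec(o["tool_rot"]).as_matrix();p=o["tool_pos"]*1000
    t=np.array([a if a is not None else b for a,b in zip((x,y,z),p)])
    ty=np.degrees(np.arctan2(T[1,1],T[0,1])); turn=0
    if yaw is not None: turn=-((yaw+90-ty+90)%180-90)
    print("t",round(float(o["t"]),2),"tcp",p.round(1),"ty",round(ty,2),"q6",o["q"][5].round(2),"F",o["contact_force"].round(1),"open",o["opening"].round(4),"| shift cm",np.round(T.T@(t-p)/10,2),"turn",round(turn,2))
def pic(n,f=None):
    d=ctrl.get_image(n)
    if f: cv2.imwrite("pics/"+f,d["frame"][:,:,::-1])
    return d
E
python3 - <<'E'
from h import *
d=dict(np.load("top0.npz"));P=cloud(d)
def cl(m,mn=15):
    n,l,s,c=cv2.connectedComponentsWithStats(m.astype(np.uint8))
    for i in range(1,n):
        if s[i,4]>=mn:
            q=P[l==i]; print(c[i].round(),s[i,4],rect(q[:,:2]),np.nanmedian(q[:,2]).round(4))
Z=P[...,2];X=P[...,0];Y=P[...,1]
print("masts");cl((Z>.165)&(Z<.2)&(Y<-.25)&(Y>-.5)&(X>.3))
print("rails");cl((Z>.125)&(Z<.16)&(Y<-.25)&(Y>-.5)&(X>.3))
print("stubs");cl((Z>.07)&(Z<.1)&(X>.5)&(abs(Y)<.25))
print("bar");cl((Z>.008)&(Z<.022)&(X>.5)&(abs(Y-.01)<.25),100)
print("bins");cl((Z>.045)&(Z<.08)&(Y>.25)&(Y<.55)&(X>.3)&(X<.7))
E
```

```text
masts
[418. 245.] 96 [ 542.  -373.3   40.    41.1    2.8] 0.18
[420. 282.] 97 [ 433.5 -375.6   38.6   41.6    0.6] 0.1789
rails
[416. 257.] 301 [ 530.7 -373.7   65.   200.4    1.7] 0.1396
[419. 245.] 36 [ 552.  -384.4   39.5   19.4   43.8] 0.1456
[417. 294.] 272 [ 4.211e+02 -3.751e+02  6.180e+01  1.994e+02  4.000e-01] 0.1402
[423. 283.] 28 [ 433.3 -392.7   30.5    2.2    3.4] 0.1421
stubs
[296. 174.] 86 [791.6 -10.3  32.1  33.7  -4.6] 0.0763
[346. 179.] 135 [ 773.6 -171.    47.3   48.7   -3.9] 0.0828
[329. 215.] 99 [ 653.7 -116.8   31.9   31.3    6.5] 0.0816
[258. 224.] 102 [627.1 111.   32.   31.5   9. ] 0.0826
bar
[295. 223.] 3211 [640.6  -2.6 112.5 370.1   7.2] 0.0146
bins
[191. 234.] 309 [590.7 330.1 125.5  66.6   4.9] 0.0583
[158. 236.] 328 [585.5 434.8 124.4  67.1  -1.6] 0.058
[156. 278.] 311 [450.1 437.7 124.3  67.4  -4.7] 0.0579
[190. 279.] 303 [446.5 328.4 121.6  66.4  -1.2] 0.0587
```

```bash
python3 - <<'E'
from h import *
go(480,150,300,1.7); go(542,-373,330,1.7)
o=ctrl.get_obs();print(R.from_rotvec(o["tool_rot"]).as_matrix().round(3))
E
```

```text
Traceback (most recent call last):
  File "h.py", line 25, in go
    print("t",round(float(o["t"]),2),"tcp",p.round(1),"ty",round(ty,2),"q6",o["q"][5].round(2),"F",o["contact_force"].round(1),"open",o["opening"].round(4),"| shift cm",np.round(T.T@(t-p)/10,2),"turn",round(turn,2))
                                                                                                                                      ^^^^^^^^^^^^^^^^^^
AttributeError: 'float' object has no attribute 'round'
```

```bash
sed -i 's/o\["opening"\].round(4)/round(float(o["opening"]),4),"grip",round(float(o["grip_force"]),1)/' h.py; python3 - <<'E'
from h import *
go(480,150,300,1.7); go(542,-373,330,1.7)
o=ctrl.get_obs();print(R.from_rotvec(o["tool_rot"]).as_matrix().round(3))
E
```

```text
t 0.1 tcp [220.9 584.  202.9] ty 69.27 q6 -0.12 F [ 0.7 -0.3 -0.1] open 0.0856 grip 0.0 | shift cm [-39.59 -31.44  -9.66] turn -22.43
t 0.1 tcp [220.9 584.  202.9] ty 69.27 q6 -0.12 F [ 0.7 -0.3 -0.1] open 0.0856 grip 0.0 | shift cm [-63.9  -78.16 -12.58] turn -22.43
[[-0.935  0.354 -0.001]
 [ 0.354  0.935 -0.002]
 [ 0.    -0.002 -1.   ]]
```

>>> send_rows(rows=[[8.5,[0,0,-3.3],-7.5],[8.5,[0,0,-3.3],-7.5],[8.5,[0,0,-3.3],-7.4],[8.5,[-3,-5,0],0],[8.5,[-3,-5,0],0],[8.5,[-3,-5,0],0],[8.5,[-3,-5,0],0],[8.5,[-3,-5,0],0],[8.5,[-3,-5,0],0],[8.5,[-3,-5,0],0]])

```text
t: 1.35
tool_pos: [0.4418, 0.239, 0.3026]
tool_rot: [0.046, -3.141, 0.0]
contact_force: [1.2, 0.8, -0.2]
opening: 0.0851
grip_force: 0.0
```

```bash
python3 - <<'E'
from h import *
go(542,-373,330,1.7)
E
```

```text
t 1.35 tcp [441.8 239.  302.6] ty 91.68 q6 -1.25 F [ 1.2  0.8 -0.2] open 0.0851 grip 0.0 | shift cm [ -8.22 -61.47  -2.74] turn -0.02
```

>>> send_rows(rows=[[8.5,[-0.8,-6.1,-0.3],0],[8.5,[-0.8,-6.1,-0.3],0],[8.5,[-0.8,-6.1,-0.3],0],[8.5,[-0.8,-6.1,-0.3],0],[8.5,[-0.8,-6.1,-0.3],0],[8.5,[-0.8,-6.1,-0.3],0],[8.5,[-0.8,-6.1,-0.3],0],[8.5,[-0.8,-6.1,-0.3],0],[8.5,[-0.8,-6.1,-0.3],0],[8.5,[-0.8,-6.1,-0.3],0]])

```text
t: 2.6
tool_pos: [0.5389, -0.3686, 0.3325]
tool_rot: [0.045, -3.141, -0.001]
contact_force: [0.0, -0.5, 0.8]
opening: 0.085
grip_force: 0.0
```

>>> send_rows(rows=[[8.5,[0,0,0],0],[8.5,[0,0,0],0]])

```text
t: 2.85
tool_pos: [0.5389, -0.3663, 0.3322]
tool_rot: [0.045, -3.14, -0.002]
contact_force: [0.8, -0.6, 0.2]
opening: 0.0849
grip_force: 0.0
```

```bash
python3 - <<'E'
from h import *
go(542,-373,140,1.7)
d=pic("wrist","w1.png");P=cloud(d);Z=P[...,2]
print(np.round(d["cam_to_world"],3),d["fx"])
n,l,s,c=cv2.connectedComponentsWithStats(((Z>.165)&(Z<.2)).astype(np.uint8))
for i in range(1,n):
    if s[i,4]>100: print(c[i].round(),s[i,4],rect(P[l==i][:,:2]))
E
```

```text
t 2.85 tcp [ 538.9 -366.3  332.2] ty 91.66 q6 -2.31 F [ 0.8 -0.6  0.2] open 0.0849 grip 0.0 | shift cm [-0.31 -0.7  19.22] turn -0.04
[[-0.029  0.955  0.295  0.463]
 [ 1.     0.028  0.01  -0.369]
 [ 0.001  0.295 -0.956  0.503]
 [ 0.     0.     0.     1.   ]] 389.1872102870947
[314.  73.] 1139 [ 4.335e+02 -3.762e+02  4.030e+01  4.000e+01  4.000e-01]
[ 73. 201.] 1102 [ 540.7 -584.7   41.4   41.1  -35.6]
[314. 213.] 1084 [ 542.6 -374.3   40.2   40.     1.6]
```

View pics/w1.png

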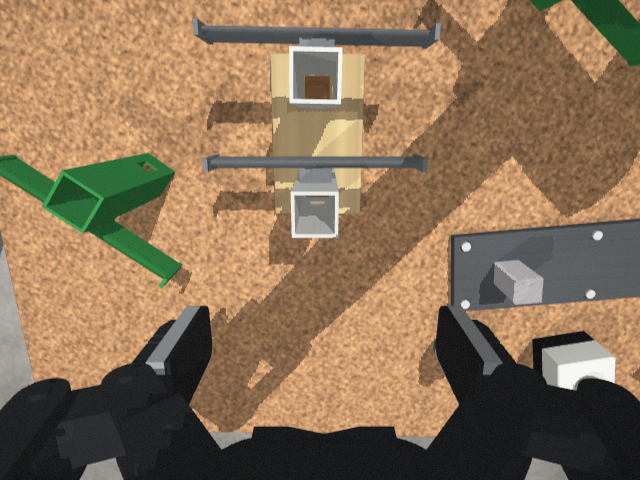

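>>> send_rows(rows=[[8.5,[-0.35,-0.8,4],0],[8.5,[0,0,5],0],[8.5,[0,0,5],0],[8.5,[0,0,3.5],0],[8.5,[0,0,1.6],0],[8.5,[0,0,0],0]])

```text
t: 3.65
tool_pos: [0.5427, -0.3733, 0.1417]
tool_rot: [0.048, -3.14, -0.001]
contact_force: [0.3, 0.6, 0.5]
opening: 0.0852
grip_force: 0.0
```

>>> send_rows(rows=[[3.5,[0,0,0],0],[3.5,[0,0,0],0],[3.5,[0,0,0],0],[3.5,[0,0,0],0],[3.5,[0,0,0],0],[3.5,[0,0,0],0],[3.5,[0,0,0],0],[3.5,[0,0,0],0]], newtons=60)

```text
t: 4.65
tool_pos: [0.5439, -0.3752, 0.1442]
tool_rot: [-0.046, 3.138, -0.003]
contact_force: [0.9, 0.9, 5.3]
opening: 0.0382
grip_force: 61.5
```

>>> send_rows(rows=[[3.5,[0,0,-1],0],[3.5,[0,0,-2.5],0],[3.5,[0,0,-4],0],[3.5,[0,0,-4],0],[3.5,[0,0,-1],0],[3.5,[-0.7,2.5,0],-2.6],[3.5,[-1.3,4.6,0],-2.7],[3.5,[-1.3,4.6,0],0],[3.5,[-1.3,4.6,0],0]])

```text
t: 5.78
tool_pos: [0.5721, -0.2049, 0.2634]
tool_rot: [0.193, -3.131, -0.005]
contact_force: [1.2, 0.9, -4.3]
opening: 0.038
grip_force: 61.6
```

>>> send_rows(rows=[[3.5,[-0.8,4.6,0],0],[3.5,[-0.8,4.6,0],0],[3.5,[-0.8,4.6,0],0],[3.5,[-0.6,4,0],0],[3.5,[-0.3,2,0],0],[3.5,[0,0,0],0],[3.5,[0,0,0],0]])

```text
t: 6.65
tool_pos: [0.5815, -0.008, 0.2659]
tool_rot: [0.19, -3.134, 0.001]
contact_force: [-0.7, -0.4, -4.9]
opening: 0.0382
grip_force: 61.7
```

```bash
cat > look.py <<'E'
from h import *
import sys
def look(f=None,zs=((.165,.2),),n_min=100):
    d=pic("wrist",f);P=cloud(d);Z=P[...,2]
    for a,b in zs:
        n,l,s,c=cv2.connectedComponentsWithStats(((Z>a)&(Z<b)).astype(np.uint8))
        for i in range(1,n):
            if s[i,4]>n_min: q=P[l==i];print((a,b),c[i].round(),s[i,4],rect(q[:,:2]),"z",np.median(q[:,2]).round(4))
    return d,P
E
python3 - <<'E'
from look import *
go(640,-3,270,7)
z=ctrl.get_obs()["tool_pos"][2]
look("w2.png",((.074,.095),(z+.025,z+.05)))
E
```

```text
t 6.65 tcp [581.5  -8.  265.9] ty 96.95 q6 -1.83 F [-0.7 -0.4 -4.9] open 0.0382 grip 61.7 | shift cm [-5.86 -0.21 -0.42] turn -0.05
(0.074, 0.095) [205. 261.] 1035 [ 655.1 -117.7   31.5   32.9    7.1] z 0.084
(0.074, 0.095) [438. 261.] 1033 [627.3 110.6  31.7  32.4   6.9] z 0.0838
(0.074, 0.095) [143. 350.] 572 [ 763.3 -179.    19.3   47.9   24. ] z 0.0819
(0.074, 0.095) [299. 388.] 657 [792.2 -10.2  32.9  33.   15.9] z 0.0778
(np.float64(0.29089202874795794), np.float64(0.3158920287479579)) [323. 314.] 7690 [580.5  -8.4  41.3  65.6   7. ] z 0.3039
```

View pics/w2.png

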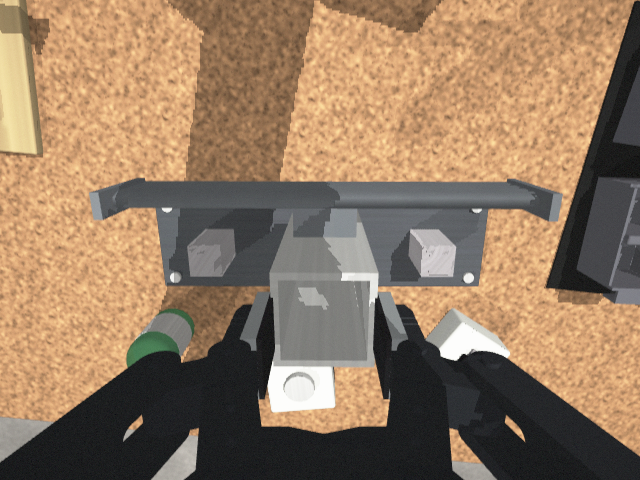

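```bash
python3 - <<'E'
from h import *
go(628.3,111,235,7)
d=dict(np.load("scene0.npz"));P=cloud(d).reshape(-1,3)
for c in((655.1,-117.7),(627.3,110.6)):
    a=np.radians(7);q=P[:,:2]*1000-c;u=q@[np.cos(a),np.sin(a)];v=q@[-np.sin(a),np.cos(a)];z=P[:,2]*1000
    for lo in range(20,90,6):
        m=(abs(v)<6)&(z>lo)&(z<lo+6)&(abs(u)<30); print(lo,m.sum(),u[m].max().round(1) if m.any() else None,end=" ; ")
    print()
E
```

```text
t 6.7 tcp [581.7  -8.3 266.3] ty 96.92 q6 -1.83 F [ 1.2 -0.8 -4.6] open 0.0382 grip 61.7 | shift cm [-6.07 11.29  3.11] turn -0.08
20 2 17.3 ; 26 1 16.7 ; 32 0 None ; 38 0 None ; 44 0 None ; 50 7 25.2 ; 56 7 23.9 ; 62 5 18.7 ; 68 3 17.6 ; 74 11 18.1 ; 80 34 18.0 ; 86 15 14.2 ; 
20 1 17.9 ; 26 2 18.0 ; 32 0 None ; 38 1 17.3 ; 44 2 24.3 ; 50 3 25.3 ; 56 8 23.1 ; 62 4 18.0 ; 68 2 16.9 ; 74 8 18.1 ; 80 27 17.3 ; 86 13 11.4 ;
```

>>> send_rows(rows=[[3.5,[-1,2,0],0],[3.5,[-2,4,0],0],[3.5,[-2,3.5,0],0],[3.5,[-1,1.8,0],0],[3.5,[0,0,1],0],[3.5,[0,0,2],0],[3.5,[0,0,0],0],[3.5,[0,0,0],0]])

```text
t: 7.7
tool_pos: [0.6275, 0.1112, 0.2365]
tool_rot: [0.189, -3.135, 0.0]
contact_force: [0.6, -0.7, -5.1]
opening: 0.0382
grip_force: 61.9
```

```bash
python3 - <<'E'
from look import *
go(628.3,111,225,7)
z=ctrl.get_obs()["tool_pos"][2]
look("w3.png",((z+.025,z+.05),))
E
```

```text
t 7.7 tcp [627.5 111.2 236.5] ty 96.91 q6 -1.63 F [ 0.6 -0.7 -5.1] open 0.0382 grip 61.9 | shift cm [-0.08 -0.03  1.15] turn -0.09
(np.float64(0.2615206181101123), np.float64(0.2865206181101123)) [324. 315.] 7662 [626.5 110.7  41.3  65.4   6.8] z 0.2745
```

>>> send_rows(rows=[[3.5,[-0.08,0,1],0],[3.5,[0,0,1],0],[3.5,[0,0,0.6],0],[3.5,[0,0,0.4],0],[3.5,[0,0,0.4],0],[3.5,[0,0,0],0]])

```text
t: 8.5
tool_pos: [0.6285, 0.1116, 0.2025]
tool_rot: [0.191, -3.135, 0.001]
contact_force: [0.8, -3.1, -5.4]
opening: 0.0378
grip_force: 61.8
```

>>> send_rows(rows=[[3.5,[0,-0.04,0.6],0],[3.5,[0,0,0.6],0],[3.5,[0,0,0.6],0],[3.5,[0,0,0.6],0],[3.5,[0,0,0.6],0]])

```text
t: 9.12
tool_pos: [0.6289, 0.1116, 0.173]
tool_rot: [-0.191, 3.135, -0.0]
contact_force: [1.5, -2.4, 0.8]
opening: 0.0383
grip_force: 62.5
```

>>> send_rows(rows=[[3.5,[0,0,0.6],0],[3.5,[0,0,0.6],0],[3.5,[0,0,0.6],0],[3.5,[0,0,0.4],0],[3.5,[0,0,0.3],0],[3.5,[0,0,0.2],0],[3.5,[0,0,0],0]])

```text
t: 10.0
tool_pos: [0.6293, 0.1118, 0.1472]
tool_rot: [-0.191, 3.134, 0.0]
contact_force: [-0.7, -2.5, 3.8]
opening: 0.0384
grip_force: 62.9
```

>>> send_rows(rows=[[3.5,[0,0,0.2],0],[3.5,[0,0,0.1],0],[3.5,[0,0,0],0],[3.5,[0,0,0],0]])

```text
t: 10.5
tool_pos: [0.6303, 0.112, 0.1472]
tool_rot: [-0.191, 3.131, 0.0]
contact_force: [-2.3, -1.0, 11.9]
opening: 0.0379
grip_force: 63.9
```

```bash
python3 - <<'E'
from look import *
go(628.3,111,225,7)
z=ctrl.get_obs()["tool_pos"][2]
look(None,((z+.025,z+.05),))
d=pic("scene","s1.png")
M=np.linalg.inv(d["cam_to_world"]);p=M@[.645,.113,.058,1];u=int(p[0]/p[2]*d["fx"]+d["cx"]);v=int(p[1]/p[2]*d["fy"]+d["cy"])
f=d["frame"][v-40:v+40,u-50:u+50,::-1];cv2.imwrite("pics/s1c.png",cv2.resize(f,(800,640)[:2] and (750,600),interpolation=2));print(u,v)
E
```

```text
t 10.5 tcp [630.3 112.  147.2] ty 96.98 q6 -1.63 F [-2.3 -1.  11.9] open 0.0379 grip 63.9 | shift cm [ 0.17 -0.07 -7.79] turn -0.02
(np.float64(0.1721570757621416), np.float64(0.1971570757621416)) [324. 314.] 7721 [629.  111.4  41.4  65.5   7. ] z 0.1852
389 240
```

View pics/s1c.png

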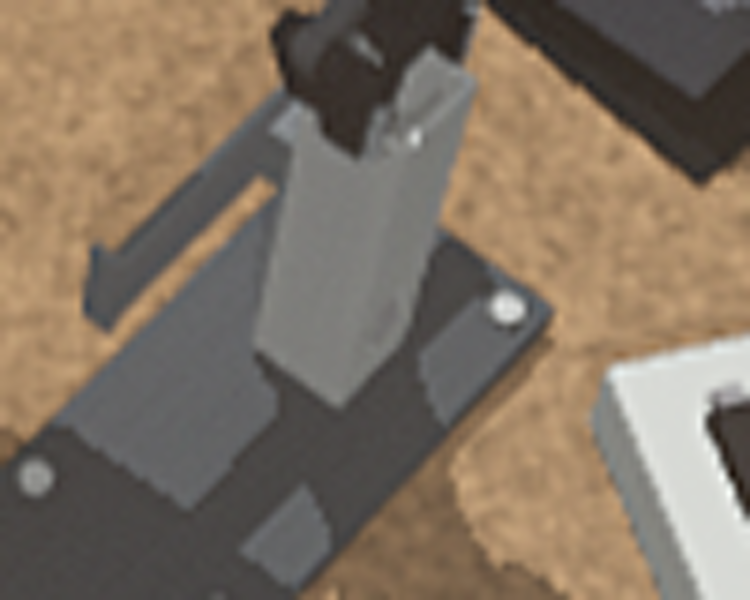

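>>> send_rows(rows=[[8.5,[0,0,0],0],[8.5,[0,0,0],0],[8.5,[0,0,0],0],[8.5,[0,0,0],0],[8.5,[0,0,-2],0],[8.5,[0,0,-5],0],[8.5,[0,0,-6],0],[8.5,[0,0,-4],0],[8.5,[2.8,-5.1,0],0],[8.5,[2.8,-5.1,0],0]])

```text
t: 11.85
tool_pos: [0.5855, 0.0029, 0.316]
tool_rot: [-0.194, 3.132, -0.001]
contact_force: [0.0, -0.6, -1.2]
opening: 0.085
grip_force: 0.0
```

>>> send_rows(rows=[[8.5,[2.8,-5.1,0],0],[8.5,[2.8,-5.1,0],0],[8.5,[2.8,-5.1,0],0],[8.5,[2.8,-5.1,0],0],[8.5,[2.8,-5.1,0],0],[8.5,[2.8,-5.1,0],0],[8.5,[2.8,-5.1,0],0],[8.5,[0,0,0],6.6],[8.5,[0,0,0],0]])

```text
t: 12.98
tool_pos: [0.434, -0.3752, 0.3145]
tool_rot: [-0.01, 3.14, -0.002]
contact_force: [0.1, 0.3, -0.1]
opening: 0.0848
grip_force: 0.0
```

```bash
python3 - <<'E'
from look import *
go(433.5,-376,142,0.4)
E
```

```text
t 12.97 tcp [ 434.  -375.2  314.5] ty 90.37 q6 -2.42 F [ 0.1  0.3 -0.1] open 0.0848 grip 0.0 | shift cm [ 0.07 -0.06 17.25] turn -0.03
```

>>> send_rows(rows=[[8.5,[0,-0.05,4],0],[8.5,[0,0,5],0],[8.5,[0,0,5],0],[8.5,[0,0,2.4],0],[8.5,[0,0,0.8],0],[8.5,[0,0,0],0]])

```text
t: 13.72
tool_pos: [0.4349, -0.3749, 0.142]
tool_rot: [-0.013, 3.141, -0.001]
contact_force: [0.1, 0.2, 1.3]
opening: 0.0845
grip_force: 0.0
```

>>> send_rows(rows=[[3.5,[0,0,0],0],[3.5,[0,0,0],0],[3.5,[0,0,0],0],[3.5,[0,0,0],0],[3.5,[0,0,0],0],[3.5,[0,0,0],0],[3.5,[0,0,0],0]], newtons=60)

```text
t: 14.6
tool_pos: [0.4351, -0.3759, 0.1427]
tool_rot: [-0.01, 3.139, -0.003]
contact_force: [0.6, -0.8, 5.5]
opening: 0.0383
grip_force: 62.8
```

>>> send_rows(rows=[[3.5,[0,0,-1],0],[3.5,[0,0,-2.5],0],[3.5,[0,0,-4],0],[3.5,[0,0,-3],0],[3.5,[-1.5,2,0],0],[3.5,[-3.5,3.5,0],0],[3.5,[-4,4,0],0],[3.5,[-4,4,0],0],[3.5,[-4,4,0],-6.5]])

```text
t: 15.72
tool_pos: [0.6031, -0.1971, 0.2442]
tool_rot: [0.193, -3.132, -0.002]
contact_force: [0.6, -1.3, -4.0]
opening: 0.0383
grip_force: 61.9
```

```bash
python3 - <<'E'
from look import *
go(655.1+.8,-117.7+.4,236,7)
E
```

```text
t 15.72 tcp [ 603.1 -197.1  244.2] ty 97.04 q6 -2.13 F [ 0.6 -1.3 -4. ] open 0.0383 grip 61.9 | shift cm [-6.22  7.28  0.81] turn 0.04
```

>>> send_rows(rows=[[3.5,[-2.5,3,0],0],[3.5,[-2.5,3,0],0],[3.5,[-1.2,1.3,0],0],[3.5,[0,0,0.8],0],[3.5,[0,0,0],0],[3.5,[0,0,0],0]])

```text
t: 16.48
tool_pos: [0.6552, -0.1202, 0.2376]
tool_rot: [0.186, -3.135, 0.0]
contact_force: [-0.7, 0.4, -3.7]
opening: 0.0386
grip_force: 61.9
```

```bash
python3 - <<'E'
from look import *
go(655.1+.8,-117.7+.4,236,7)
z=ctrl.get_obs()["tool_pos"][2]
look(None,((z+.025,z+.055),))
E
```

```text
t 16.48 tcp [ 655.2 -120.2  237.6] ty 96.77 q6 -1.98 F [-0.7  0.4 -3.7] open 0.0386 grip 61.9 | shift cm [-0.11  0.28  0.16] turn -0.23
(np.float64(0.262619813829001), np.float64(0.292619813829001)) [324. 316.] 8871 [ 653.6 -120.8   41.5   65.9    7. ] z 0.2772
```

>>> send_rows(rows=[[3.5,[-0.22,0.29,0],0],[3.5,[0,0,1],0],[3.5,[0,0,0.8],0],[3.5,[0,0,0.6],0],[3.5,[0,0,0.6],0],[3.5,[0,0,0.5],0],[3.5,[0,0,0],0]])

```text
t: 17.4
tool_pos: [0.6575, -0.1159, 0.2023]
tool_rot: [0.188, -3.135, -0.0]
contact_force: [-0.0, -1.0, -4.2]
opening: 0.0384
grip_force: 61.9
```

>>> send_rows(rows=[[3.5,[0,0,0.6],0],[3.5,[0,0,0.6],0],[3.5,[0,0,0.6],0],[3.5,[0,0,0.6],0],[3.5,[0,0,0.6],0],[3.5,[0,0,0.6],0]])

```text
t: 18.15
tool_pos: [0.6578, -0.1159, 0.1666]
tool_rot: [-0.188, 3.136, -0.0]
contact_force: [-0.6, -0.5, -0.0]
opening: 0.0382
grip_force: 62.4
```

>>> send_rows(rows=[[3.5,[0,0,0.6],0],[3.5,[0,0,0.6],0],[3.5,[0,0,0.5],0],[3.5,[0,0,0.4],0],[3.5,[0,0,0.2],0],[3.5,[0,0,0],0]])

```text
t: 18.9
tool_pos: [0.6577, -0.1159, 0.1456]
tool_rot: [0.188, -3.136, 0.0]
contact_force: [-4.5, 1.6, 5.2]
opening: 0.0383
grip_force: 63.0
```

```bash
python3 - <<'E'
from look import *
go()
z=ctrl.get_obs()["tool_pos"][2]
look(None,((z+.025,z+.055),))
E
```

```text
t 18.9 tcp [ 657.7 -115.9  145.6] ty 96.87 q6 -1.98 F [-4.5  1.6  5.2] open 0.0383 grip 63.0 | shift cm [0. 0. 0.] turn 0
(np.float64(0.17063147371430118), np.float64(0.20063147371430118)) [324. 316.] 8900 [ 656.2 -116.4   41.5   65.8    7.6] z 0.1852
```

>>> send_rows(rows=[[3.5,[0,0,0.2],0],[3.5,[0,0,0],0],[8.5,[0,0,0],0],[8.5,[0,0,0],0],[8.5,[0,0,0],0],[8.5,[0,0,0],0],[8.5,[0,0,-2],0],[8.5,[0,0,-5],0],[8.5,[0,0,-6],0],[8.5,[0,0,-6],0]])

```text
t: 20.2
tool_pos: [0.6577, -0.1158, 0.3357]
tool_rot: [-0.188, 3.134, -0.001]
contact_force: [1.1, 0.3, -0.7]
opening: 0.0851
grip_force: 0.0
```

>>> send_rows(rows=[[8.5,[2,5,0],0],[8.5,[3,5,0],0],[8.5,[3,2,0],0],[8.5,[1,0,0],0],[8.5,[0,0,0],0],[8.5,[0,0,0],0]])

```text
t: 20.95
tool_pos: [0.5548, -0.0083, 0.3322]
tool_rot: [-0.186, 3.136, -0.0]
contact_force: [-0.4, 0.0, 0.8]
opening: 0.0849
grip_force: 0.0
```

```bash
python3 - <<'E'
from look import *
go()
d,P=look("w4.png",((.13,.16),(.17,.2),(.045,.08)))
t=pic("top");P=cloud(t);Z=P[...,2]
m=(Z>.045)&(Z<.08)&(P[...,1]>.25)&(P[...,1]<.55)&(P[...,0]>.3)&(P[...,0]<.7)
n,l,s,c=cv2.connectedComponentsWithStats(m.astype(np.uint8))
for i in range(1,n):
    if s[i,4]>30: print("bin",rect(P[l==i][:,:2]))
E
```

```text
t 20.95 tcp [554.8  -8.3 332.2] ty 96.8 q6 -1.84 F [-0.4  0.   0.8] open 0.0849 grip 0.0 | shift cm [0. 0. 0.] turn 0
(0.13, 0.16) [265.  10.] 209 [398.4 -79.4  11.9  18.9 -36.3] z 0.1362
(0.13, 0.16) [201. 256.] 3504 [ 644.2 -118.    64.5  200.4    7. ] z 0.1438
(0.13, 0.16) [438. 255.] 3463 [616.3 110.7  64.5 200.4   6.9] z 0.1436
(0.13, 0.16) [443. 300.] 384 [640.3 122.8  33.1  16.7 -44.1] z 0.1457
(0.13, 0.16) [195. 299.] 332 [ 670.2 -124.7   16.2   31.7  -32.9] z 0.1448
(0.17, 0.2) [194. 296.] 1116 [ 655.9 -116.3   40.9   41.     6.7] z 0.1825
(0.17, 0.2) [442. 296.] 1083 [628.1 111.6  40.8  40.9   7.1] z 0.1822
(0.045, 0.08) [617. 131.] 2073 [450.6 307.6 133.5  46.4  14.4] z 0.0577
(0.045, 0.08) [596. 251.] 3271 [592.  329.7 125.7  67.    4.9] z 0.0566
(0.045, 0.08) [241. 265.] 131 [658.5 -96.1  30.8   1.    6.9] z 0.065
(0.045, 0.08) [399. 264.] 125 [635.5  92.6  31.    0.8   6.8] z 0.0655
(0.045, 0.08) [301. 361.] 3296 [792.9 -10.1  76.1  75.   12.4] z 0.068
(0.045, 0.08) [432. 366.] 302 [782.3 171.2  32.1  24.7 -27. ] z 0.0507
bin [590.6 330.2 125.9  66.6   5.2]
bin [585.8 434.6 123.7  66.9  -0.6]
bin [450.2 437.9 124.4  67.6  -4.4]
bin [446.5 328.  122.   66.2  -1.6]
```

View pics/w4.png

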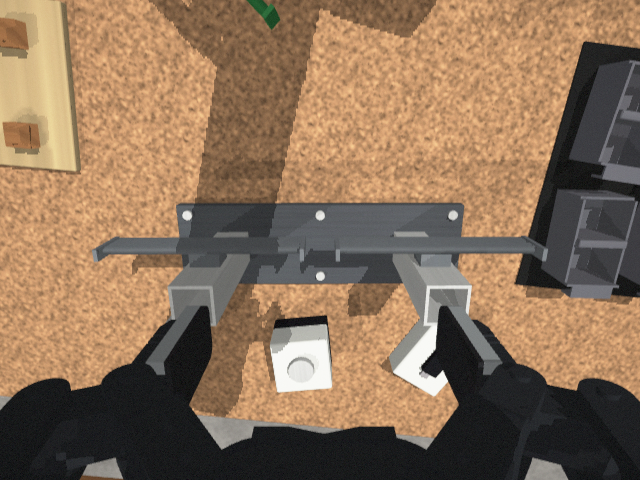

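>>> send_rows(rows=[[4,[0,0,0.9],10.2],[4,[0,0,0.9],10.2],[4,[0,0,0.9],10.2],[4,[0,0,0.9],10.2],[4,[0,0,0.9],10.2],[4,[0,0,0.9],10.2],[4,[0,0,0.9],10.2],[4,[0,0,0.9],10.2],[4,[0,0,0.9],10.2]])

```text
t: 22.18
tool_pos: [0.5545, -0.008, 0.2502]
tool_rot: [-2.128, -2.31, 0.001]
contact_force: [-0.4, -0.1, 0.6]
opening: 0.04
grip_force: 0.0
```

>>> send_rows(rows=[[4,[4,0.8,0],0],[4,[5.5,1,0],0],[4,[5.5,1,0],0],[4,[5.5,1,0],0],[4,[5.5,1,0],0],[4,[4.5,0.8,0],0],[4,[2,0.2,3],0],[4,[0,0,5],0],[4,[0,0,0],0]])

```text
t: 23.3
tool_pos: [0.5802, 0.3201, 0.1645]
tool_rot: [-2.118, -2.314, 0.016]
contact_force: [-0.1, -0.5, -1.3]
opening: 0.0398
grip_force: 0.0
```

```bash
cat > bins.py <<'E'
from h import *
def bins(cam="top",f=None):
    "bins on the mat: partition x,y (mm), yaw"
    t=pic(cam,f);P=cloud(t);Z=P[...,2];out=[]
    m=(Z>.045)&(Z<.08)&(P[...,1]>.22)&(P[...,1]<.58)&(P[...,0]>.3)&(P[...,0]<.75)
    n,l,s,c=cv2.connectedComponentsWithStats(m.astype(np.uint8))
    for i in range(1,n):
        if s[i,4]>60:
            r=rect(P[l==i][:,:2]);a=np.radians(r[4]);out.append([*np.round(r[:2]-7.5*np.array([np.cos(a),np.sin(a)]),1),r[4]]);print("bin",out[-1],"size",r[2:4],s[i,4])
    return out
E
python3 - <<'E'
from bins import *
go(583,329.5,26,5.2-90)
bins("wrist","w5.png")
E
```

```text
t 23.3 tcp [580.2 320.1 164.5] ty 5.07 q6 0.3 F [-0.1 -0.5 -1.3] open 0.0398 grip 0.0 | shift cm [ 0.96  0.51 13.84] turn -0.13
bin [np.float64(443.4), np.float64(433.0), np.float64(-2.8)] size [126.8  57. ] 6716
bin [np.float64(579.1), np.float64(434.5), np.float64(-1.3)] size [125.8  64.2] 7083
bin [np.float64(439.4), np.float64(328.0), np.float64(-1.7)] size [126.1  64.6] 7118
bin [np.float64(584.3), np.float64(328.7), np.float64(5.0)] size [125.5  64.7] 5801
```

View pics/w5.png

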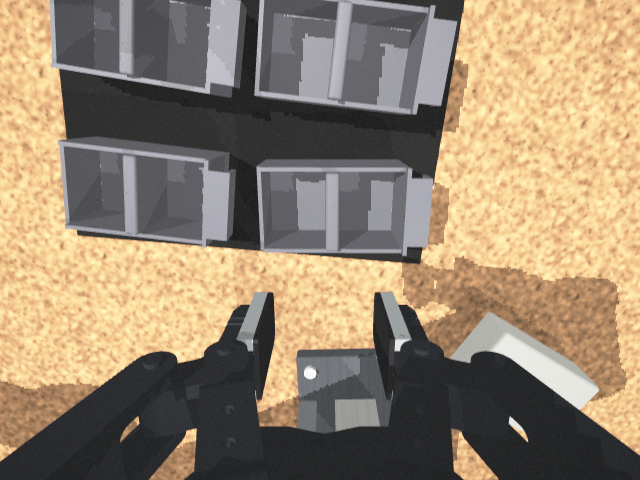

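>>> send_rows(rows=[[4,[0.85,0.45,3],0],[4,[0,0,4],0],[4,[0,0,4],0],[4,[0,0,2],0],[4,[0,0,0.7],0],[4,[0,0,0],0],[0.4,[0,0,0],0],[0.4,[0,0,0],0],[0.4,[0,0,0],0],[0.4,[0,0,0],0]], newtons=40)

```text
t: 24.6
tool_pos: [0.5871, 0.3307, 0.0359]
tool_rot: [-2.121, -2.318, -0.001]
contact_force: [-3.4, -1.7, 6.7]
opening: 0.0041
grip_force: 3.0
```

>>> send_rows(rows=[[0.4,[0,0,0],0],[0.4,[0,0,0],0],[0.4,[0,0,0],0]])

```text
t: 24.98
tool_pos: [0.5871, 0.3307, 0.0359]
tool_rot: [-2.121, -2.318, -0.001]
contact_force: [-4.0, 0.1, 6.2]
opening: 0.0038
grip_force: 3.0
```

```bash
python3 - <<'E'
from h import *
a=np.radians(6.9);c,s=np.cos(a),np.sin(a)
for n,p in(("A",(655.9,-116.3)),("B",(628.1,111.6))):
    for dy in(-50,50):
        print(n,dy,"bin origin/TCP xy",p[0]-99*c-dy*s,p[1]-99*s+dy*c)
go(563.6,-177.8,260,6.9-90)
E
```

```text
A -50 bin origin/TCP xy 563.6238650907172 -177.83141414110236
A 50 bin origin/TCP xy 551.6101812072526 -78.55567994815779
B -50 bin origin/TCP xy 535.8238650907173 50.06858585889765
B 50 bin origin/TCP xy 523.8101812072526 149.3443200518422
t 24.98 tcp [587.1 330.7  35.9] ty 5.08 q6 0.31 F [-4.   0.1  6.2] open 0.0038 grip 3.0 | shift cm [-50.43  -6.83 -22.44] turn -1.82
```

```bash
python3 - <<'E'
from h import *
pic("wrist","w6.png")
E
```

```text
(no output)
```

View pics/w6.png

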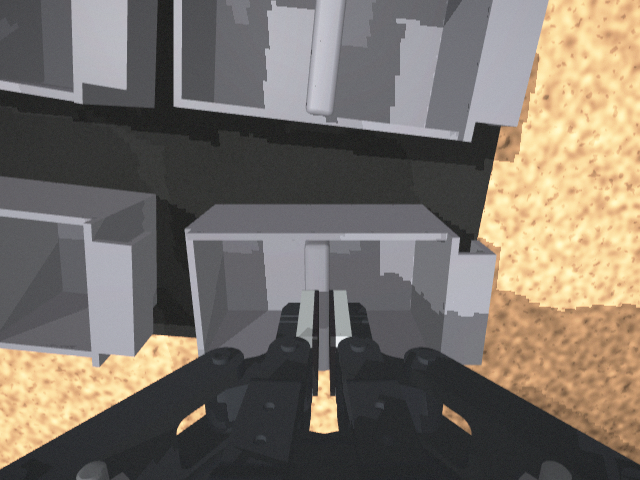

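>>> send_rows(rows=[[0,[0,0,0],0],[0,[0,0,0],0],[0,[0,0,0],0],[0,[0,0,0],0]], newtons=40)

```text
t: 25.52
tool_pos: [0.5874, 0.3308, 0.0358]
tool_rot: [2.121, 2.317, 0.002]
contact_force: [-2.3, -0.2, 5.8]
opening: 0.0001
grip_force: 2.8
```

>>> send_rows(rows=[[4,[0,0,0],0],[4,[0,0,0],0],[4,[0,0,0],0],[4,[0,0,0],0]])

```text
t: 26.02
tool_pos: [0.5863, 0.33, 0.0333]
tool_rot: [-2.121, -2.317, 0.002]
contact_force: [-0.8, -0.7, 0.3]
opening: 0.0404
grip_force: 0.0
```

```bash
python3 - <<'E'
from bins import *
go()
bins("wrist","w7.png")
E
```

```text
t 26.02 tcp [586.3 330.   33.3] ty 5.07 q6 0.31 F [-0.8 -0.7  0.3] open 0.0404 grip 0.0 | shift cm [0. 0. 0.] turn 0
bin [np.float64(481.9), np.float64(412.4), np.float64(20.5)] size [64.  29.5] 8354
bin [np.float64(579.0), np.float64(426.6), np.float64(-1.4)] size [126.2  47.8] 16704
bin [np.float64(468.9), np.float64(327.3), np.float64(-1.6)] size [67.8 65.4] 12607
bin [np.float64(584.2), np.float64(328.9), np.float64(5.2)] size [125.8  65.4] 18961
```

View pics/w7.png

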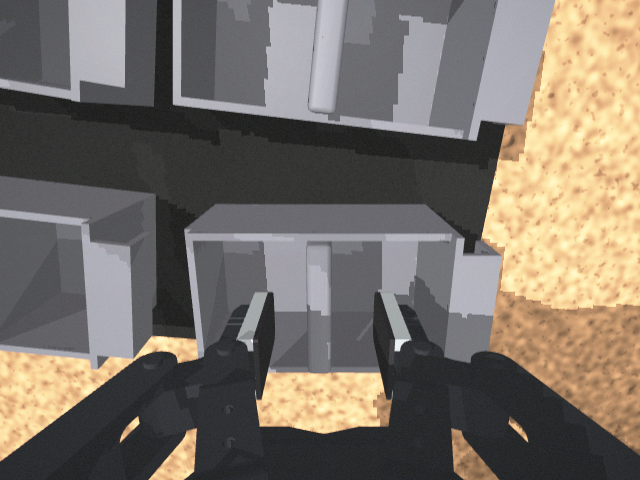

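>>> send_rows(rows=[[4,[-0.05,-0.2,1],0],[4,[0,0,0],0],[4,[0,0,0],0]])

```text
t: 26.45
tool_pos: [0.5846, 0.3294, 0.0236]
tool_rot: [-2.121, -2.317, 0.001]
contact_force: [-0.8, 0.4, 0.1]
opening: 0.0398
grip_force: 0.0
```

>>> send_rows(rows=[[0.7,[0,0,0],0],[0.7,[0,0,0],0],[0.7,[0,0,0],0],[0.7,[0,0,0],0],[0.7,[0,0,0],0],[0.7,[0,0,0],0]], newtons=60)

```text
t: 27.2
tool_pos: [0.5853, 0.3297, 0.0245]
tool_rot: [2.121, 2.317, 0.001]
contact_force: [0.6, 0.3, 2.9]
opening: 0.0084
grip_force: 57.0
```

```bash
python3 - <<'E'
from h import *
d=pic("wrist","w8.png");P=cloud(d)
go()
for r in (290,300,310,330,350,370): print(r,[(c,*(P[r,c]*1000).round(0)) for c in range(290,360,8)])
E
```

```text
t 27.25 tcp [585.3 329.7  24.5] ty 5.07 q6 0.31 F [0.3 0.4 3.1] open 0.0084 grip 57.0 | shift cm [0. 0. 0.] turn 0
290 [(290, np.float64(569.0), np.float64(316.0), np.float64(7.0)), (298, np.float64(574.0), np.float64(338.0), np.float64(54.0)), (306, np.float64(577.0), np.float64(339.0), np.float64(55.0)), (314, np.float64(580.0), np.float64(344.0), np.float64(64.0)), (322, np.float64(583.0), np.float64(344.0), np.float64(65.0)), (330, np.float64(586.0), np.float64(344.0), np.float64(64.0)), (338, np.float64(590.0), np.float64(340.0), np.float64(55.0)), (346, np.float64(593.0), np.float64(340.0), np.float64(55.0)), (354, np.float64(602.0), np.float64(319.0), np.float64(7.0))]
300 [(290, np.float64(569.0), np.float64(309.0), np.float64(6.0)), (298, np.float64(575.0), np.float64(340.0), np.float64(66.0)), (306, np.float64(578.0), np.float64(340.0), np.float64(65.0)), (314, np.float64(581.0), np.float64(339.0), np.float64(63.0)), (322, np.float64(583.0), np.float64(340.0), np.float64(65.0)), (330, np.float64(586.0), np.float64(340.0), np.float64(65.0)), (338, np.float64(589.0), np.float
[... 1746 characters left out ...]
346, np.float64(590.0), np.float64(341.0), np.float64(98.0)), (354, np.float64(592.0), np.float64(342.0), np.float64(99.0))]
370 [(290, np.float64(575.0), np.float64(340.0), np.float64(107.0)), (298, np.float64(577.0), np.float64(341.0), np.float64(108.0)), (306, np.float64(580.0), np.float64(327.0), np.float64(90.0)), (314, np.float64(583.0), np.float64(308.0), np.float64(63.0)), (322, np.float64(586.0), np.float64(309.0), np.float64(64.0)), (330, np.float64(589.0), np.float64(310.0), np.float64(64.0)), (338, np.float64(590.0), np.float64(328.0), np.float64(90.0)), (346, np.float64(590.0), np.float64(339.0), np.float64(104.0)), (354, np.float64(592.0), np.float64(342.0), np.float64(108.0))]
```

View pics/w8.png

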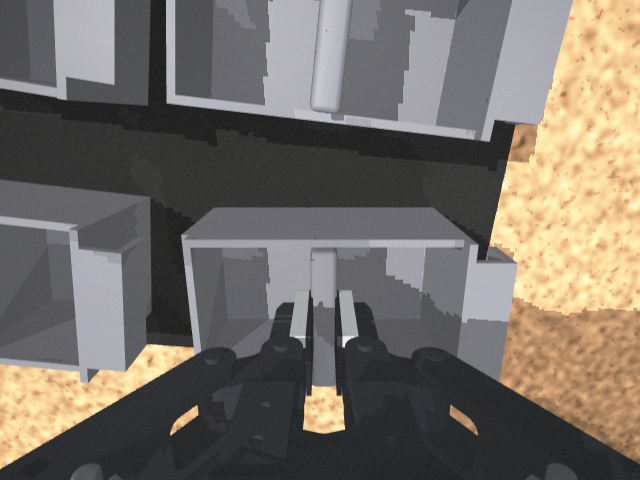

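>>> send_rows(rows=[[0.6,[0,0,-1],0],[0.6,[0,0,-3],0],[0.6,[0,0,-5],0],[0.6,[0,0,-6],0],[0.6,[0,0,-6],0],[0.6,[0,0,-3],-1.8],[0.6,[-3,-0.5,0],0],[0.6,[-5,-0.9,0],0],[0.6,[-5.2,-0.9,0],0],[0.6,[-5.2,-0.9,0],0]])

```text
t: 28.5
tool_pos: [0.5743, 0.1415, 0.2636]
tool_rot: [-2.083, -2.351, 0.001]
contact_force: [-0.1, -0.3, -1.5]
opening: 0.0082
grip_force: 58.7
```

>>> send_rows(rows=[[0.6,[-5.2,-0.9,0],0],[0.6,[-5.2,-0.9,0],0],[0.6,[-5.2,-0.9,0],0],[0.6,[-5.2,-0.9,0],0],[0.6,[-5.2,-0.8,0],0],[0.6,[-3.5,-0.3,0],0],[0.6,[-2,0,0],0],[0.6,[0,0,0],0],[0.6,[0,0,0],0]])

```text
t: 29.62
tool_pos: [0.5662, -0.1741, 0.2639]
tool_rot: [-2.082, -2.351, -0.001]
contact_force: [0.0, 0.3, -1.5]
opening: 0.0083
grip_force: 58.7
```

```bash
python3 - <<'E'
from look import *
go(564.6,-177,150,6.9-90)
z=ctrl.get_obs()["tool_pos"][2]
look(None,((z+.02,z+.06),(.13,.16),(.165,.2)))
E
```

```text
t 29.62 tcp [ 566.2 -174.1  263.9] ty 6.94 q6 -0.55 F [ 0.   0.3 -1.5] open 0.0083 grip 58.7 | shift cm [-0.28 -0.19 11.39] turn 0.04
(np.float64(0.2838747239860178), np.float64(0.3238747239860178)) [373. 292.] 19991 [ 573.5 -173.4  126.3   64.5    7. ] z 0.3024
(0.13, 0.16) [410. 115.] 4250 [640.  -87.7  62.3 139.7   7.9] z 0.144
(0.13, 0.16) [ 64. 116.] 1310 [ 353.9 -134.5   13.2  159.7  -38.7] z 0.131
(0.13, 0.16) [ 10. 121.] 1127 [ 329.2 -133.4   22.8   48.3   -4.7] z 0.1397
(0.13, 0.16) [475. 163.] 895 [ 669.1 -121.9   20.3   41.   -30. ] z 0.1466
(0.165, 0.2) [473. 164.] 2713 [ 655.8 -116.6   41.    40.1    7.3] z 0.1826
```

>>> send_rows(rows=[[0.6,[-0.32,-0.28,3],0],[0.6,[0,0,5],0],[0.6,[0,0,3],0],[0.6,[0,0,1],0],[0.6,[0,0,0],0],[0.6,[0,0,0.6],0],[0.6,[0,0,0.6],0],[0.6,[0,0,0],0]])

```text
t: 30.68
tool_pos: [0.5636, -0.1788, 0.1318]
tool_rot: [-2.084, -2.35, 0.0]
contact_force: [0.2, -0.3, -0.6]
opening: 0.0081
grip_force: 58.7
```

```bash
python3 - <<'E'
from look import *
go(563.8,-177.6,111,6.9-90)
E
```

```text
t 30.68 tcp [ 563.6 -178.8  131.8] ty 6.87 q6 -0.55 F [ 0.2 -0.3 -0.6] open 0.0081 grip 58.7 | shift cm [0.12 0.03 2.08] turn -0.03
```

>>> send_rows(rows=[[0.6,[0,0.02,0.5],0],[0.6,[0,0,0.5],0],[0.6,[0,0,0.5],0],[0.6,[0,0,0.4],0],[0.6,[0,0,0.2],0],[0.6,[0,0,0],0],[0.6,[0,0,0],0]])

```text
t: 31.55
tool_pos: [0.5641, -0.1789, 0.1113]
tool_rot: [2.084, 2.35, 0.0]
contact_force: [-0.2, 0.4, -1.6]
opening: 0.0082
grip_force: 58.7
```

>>> send_rows(rows=[[0.6,[0,0,0.15],0],[0.6,[0,0,0],0],[2.2,[0,0,0],0],[2.2,[0,0,0],0],[3.6,[0,0,0],0],[3.6,[0,0,0],0],[3.6,[0,0,-2],0],[3.6,[0,0,-4],0],[3.6,[0,0,-5],0],[3.6,[0,0,-3],0]])

```text
t: 32.8
tool_pos: [0.5651, -0.1793, 0.2549]
tool_rot: [2.081, 2.346, 0.003]
contact_force: [0.5, -0.6, -1.2]
opening: 0.0363
grip_force: 0.0
```

```bash
python3 - <<'E'
from bins import *
from look import look
go(579,434.7,200,-1-90)
look("w9.png",((.14,.17),(.175,.2)))
bins("top")
E
```

```text
t 32.8 tcp [ 565.1 -179.3  254.9] ty 6.87 q6 -0.55 F [ 0.5 -0.6 -1.2] open 0.0363 grip 0.0 | shift cm [60.81  8.7   5.34] turn 7.87
(0.14, 0.17) [404. 158.] 5553 [ 635.7 -124.    68.   196.     2. ] z 0.1454
(0.14, 0.17) [97. 38.] 113 [402.3 -74.1  12.6   4.3 -35.8] z 0.1409
(0.14, 0.17) [  3. 109.] 126 [ 337.  -128.3    6.9   15.2   -9.5] z 0.1428
(0.14, 0.17) [479. 160.] 1060 [ 662.6 -124.4   22.3   43.8  -33.3] z 0.1566
(0.175, 0.2) [474. 159.] 2116 [ 649.6 -118.6   41.    39.9    7. ] z 0.1857
bin [np.float64(578.3), np.float64(435.0), np.float64(-0.8)] size [124.   69.1] 309
bin [np.float64(442.8), np.float64(438.1), np.float64(-3.6)] size [125.   66.9] 324
bin [np.float64(438.9), np.float64(328.8), np.float64(-1.4)] size [121.6  67. ] 303
```

View pics/w9.png

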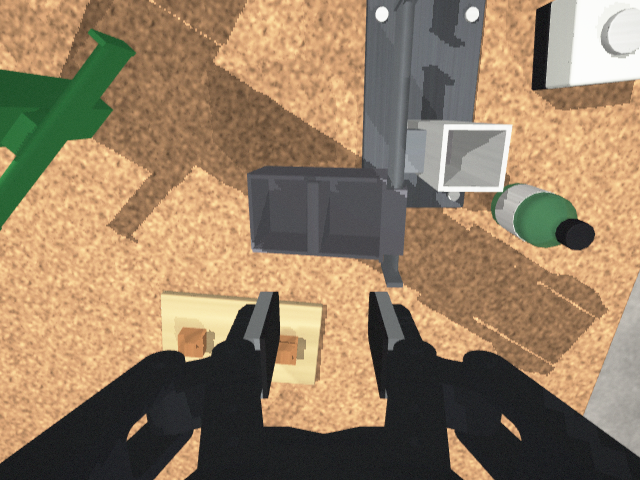

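>>> send_rows(rows=[[3.6,[0,0,0],8.3],[3.6,[3.5,-1,0],0],[3.6,[5.5,-1.5,0],0],[3.6,[5.5,-1.5,0],0],[3.6,[5.5,-1.5,0],0],[3.6,[5.5,-1.5,0],0],[3.6,[5.5,-1.5,0],0],[3.6,[5.5,-1.5,0],0],[3.6,[5.5,-1.5,0],0],[3.6,[5.5,-1.5,0],0]])

```text
t: 34.15
tool_pos: [0.4448, 0.3009, 0.2493]
tool_rot: [2.249, 2.194, -0.0]
contact_force: [0.6, -0.1, -0.5]
opening: 0.0361
grip_force: 0.0
```

>>> send_rows(rows=[[3.6,[3,-0.8,0],0],[3.6,[0,0,4],0],[3.6,[0,0,4],0],[3.6,[0,0,0],0],[3.6,[0,0,0],0]])

```text
t: 34.78
tool_pos: [0.4392, 0.3297, 0.1709]
tool_rot: [2.249, 2.193, 0.002]
contact_force: [-0.4, 1.2, 0.4]
opening: 0.0361
grip_force: 0.0
```

```bash
python3 - <<'E'
from bins import *
for b in bins("wrist"):
    if abs(b[0]-439)<40 and abs(b[1]-329)<40: go(b[0]+.5,b[1]+.5,24,b[2]-90)
E
```

```text
bin [np.float64(443.7), np.float64(437.8), np.float64(-4.0)] size [125.4  64.4] 7013
bin [np.float64(579.5), np.float64(434.6), np.float64(-1.4)] size [127.2  64.1] 9169
bin [np.float64(439.6), np.float64(328.2), np.float64(-1.6)] size [125.5  64.6] 5502
t 34.83 tcp [439.7 329.9 171.9] ty -1.44 q6 0.53 F [-0.2 -0.3 -0.5] open 0.0358 grip 0.0 | shift cm [-0.15 -0.   14.79] turn 0.16
```

>>> send_rows(rows=[[3.6,[-0.1,0,3],0],[3.6,[0,0,4],0],[3.6,[0,0,4],0],[3.6,[0,0,2.5],0],[3.6,[0,0,1.2],0],[3.6,[0,0,0],0],[3.6,[0,0,0],0]])

```text
t: 35.7
tool_pos: [0.44, 0.3293, 0.0246]
tool_rot: [2.248, 2.193, 0.005]
contact_force: [-0.5, 0.6, 0.9]
opening: 0.0359
grip_force: 0.0
```

>>> send_rows(rows=[[0.6,[0,0,0],0],[0.6,[0,0,0],0],[0.6,[0,0,0],0],[0.6,[0,0,0],0],[0.6,[0,0,0],0],[0.6,[0,0,0],0]], newtons=60)

```text
t: 36.45
tool_pos: [0.4395, 0.329, 0.024]
tool_rot: [2.248, 2.193, 0.003]
contact_force: [0.5, -0.3, 6.8]
opening: 0.0081
grip_force: 61.4
```

>>> send_rows(rows=[[0.6,[0,0,-1],0],[0.6,[0,0,-3],0],[0.6,[0,0,-5],0],[0.6,[0,0,-6],0],[0.6,[0,0,-6],0],[0.6,[0,0,-3],-8.3],[0.6,[-3,0.4,0],0],[0.6,[-5,0.7,0],0],[0.6,[-5.2,0.7,0],0],[0.6,[-5.2,0.7,0],0]])

```text
t: 37.7
tool_pos: [0.485, 0.1473, 0.2622]
tool_rot: [-2.083, -2.351, 0.001]
contact_force: [-0.5, 0.4, -1.5]
opening: 0.008
grip_force: 60.4
```

>>> send_rows(rows=[[0.6,[-5.2,0.7,0],0],[0.6,[-5.2,0.7,0],0],[0.6,[-5.2,0.7,0],0],[0.6,[-5,0.6,0],0],[0.6,[-2,0.5,0],0],[0.6,[0,0,0],0],[0.6,[0,0,0],0]])

```text
t: 38.58
tool_pos: [0.5439, -0.0706, 0.2623]
tool_rot: [-2.082, -2.351, -0.0]
contact_force: [0.4, -0.1, -1.8]
opening: 0.0082
grip_force: 60.4
```

```bash
cat > rail.py <<'E'
from h import *
def rail(p,cam="wrist",a=6.9,d=None):
    "p: post base xy mm. Measured rail-top line: in post axes, u (x) of the rail's centre line for each y, and z"
    d=d or pic(cam);P=cloud(d)*1000;P=P.reshape(-1,3);t=np.radians(a);q=P[:,:2]-p
    u=q@[np.cos(t),np.sin(t)];v=q@[-np.sin(t),np.cos(t)];z=P[:,2]
    for lo in range(-90,90,20):
        m=(v>lo)&(v<lo+20)&(u>-56)&(u<-32)&(z>132)&(z<152)
        if m.sum()>20:
            top=m&(z>np.percentile(z[m],85)-4); print(lo+10,"u",np.percentile(u[top],[3,97]).round(1),"z",np.percentile(z[top],80).round(1),top.sum())
    m=(abs(u)<35)&(abs(v)<35)&(z>172)&(z<192)
    if m.sum()>50: print("post top",rect(P[m][:,:2]),np.median(z[m]).round(1))
E
python3 - <<'E'
from look import *
from rail import rail
go(546.8,-80,150,6.9-90)
z=ctrl.get_obs()["tool_pos"][2]
d,P=look(None,((z+.02,z+.06),))
for n,p in(("A",(655.9,-116.3)),("B",(628.1,111.6))): print(n);rail(p,d=d)
print("top A");rail((655.9,-116.3),"top")
E
```

```text
t 38.58 tcp [543.9 -70.6 262.3] ty 6.94 q6 -0.39 F [ 0.4 -0.1 -1.8] open 0.0082 grip 60.4 | shift cm [-0.97  0.18 11.23] turn 0.04
(np.float64(0.282286047060565), np.float64(0.32228604706056496)) [372. 292.] 20174 [551.2 -70.4 125.8  65.6   6.8] z 0.3012
A
60 u [-46.  -39.3] z 145.4 22
80 u [-46.  -39.5] z 145.8 241
B
-80 u [-41.7 -34.9] z 146.1 312
-60 u [-41.7 -35.1] z 146.1 327
-40 u [-41.5 -35.3] z 146.2 346
-20 u [-41.5 -34.8] z 146.2 129
top A
-80 u [-52.6 -40.1] z 148.6 13
-60 u [-54.2 -38.3] z 148.0 28
```

>>> send_rows(rows=[[0.6,[-1,0.22,2],0],[0.6,[0,0,5],0],[0.6,[0,0,3],0],[0.6,[0,0,1.2],0],[0.6,[0,0,0.6],0],[0.6,[0,0,0.6],0],[0.6,[0,0,0],0],[0.6,[0,0,0],0]])

```text
t: 39.67
tool_pos: [0.5482, -0.0816, 0.1395]
tool_rot: [2.083, 2.349, 0.001]
contact_force: [0.4, 0.7, -0.6]
opening: 0.0081
grip_force: 60.4
```

```bash
python3 - <<'E'
from look import *
go(547.3,-80.6,111,6.9-90)
E
```

```text
t 39.67 tcp [548.2 -81.6 139.5] ty 6.87 q6 -0.4 F [ 0.4  0.7 -0.6] open 0.0081 grip 60.4 | shift cm [ 0.11 -0.08  2.85] turn -0.03
```

>>> send_rows(rows=[[0.6,[0,-0.08,0.6],0],[0.6,[0,0,0.5],0],[0.6,[0,0,0.5],0],[0.6,[0,0,0.5],0],[0.6,[0,0,0.4],0],[0.6,[0,0,0.3],0],[0.6,[0,0,0],0]])

```text
t: 40.55
tool_pos: [0.5466, -0.0815, 0.1102]
tool_rot: [-2.084, -2.35, 0.0]
contact_force: [0.1, -0.7, -1.9]
opening: 0.0081
grip_force: 60.4
```

>>> send_rows(rows=[[0.6,[0,0,0.15],0],[0.6,[0,0,0],0],[2.2,[0,0,0],0],[2.2,[0,0,0],0],[3.6,[0,0,0],0],[3.6,[0,0,0],0],[3.6,[0,0,-2],0],[3.6,[0,0,-4],0],[3.6,[0,0,-5],0],[3.6,[0,0,-3],0]])

```text
t: 41.8
tool_pos: [0.548, -0.0818, 0.2542]
tool_rot: [2.081, 2.347, 0.004]
contact_force: [0.5, 0.4, 0.9]
opening: 0.036
grip_force: 0.0
```

```bash
python3 - <<'E'
from bins import *
from look import look
look("w10.png",((.115,.16),(.175,.2)))
b=bins("top")
go(578.7,434.8,255,-91.2); go(443,438,255,-94)
E
```

```text
(0.115, 0.16) [417.  54.] 2165 [598.2  42.5  12.4  70.    6.4] z 0.1428
(0.115, 0.16) [376. 230.] 8920 [579.7 -95.3 171.8 127.1  17.2] z 0.138
(0.115, 0.16) [ 53. 249.] 6491 [ 321.9 -135.6   65.   200.6  -37.5] z 0.13
(0.115, 0.16) [  3. 259.] 139 [ 302.9 -142.8   16.3    2.9  -38.5] z 0.1367
(0.115, 0.16) [458. 297.] 891 [ 661.7 -130.    17.3   33.1  -44.4] z 0.1446
(0.115, 0.16) [327. 325.] 3266 [ 560.2 -180.4  110.3   66.2    6.7] z 0.1277
(0.115, 0.16) [563. 341.] 608 [ 777.4 -173.2   25.1   23.9    2.9] z 0.1208
(0.175, 0.2) [465. 302.] 2182 [ 649.4 -118.2   40.7   41.7    6.4] z 0.1848
bin [np.float64(578.1), np.float64(435.0), np.float64(-1.9)] size [124.2  68.6] 330
bin [np.float64(442.7), np.float64(438.3), np.float64(-3.9)] size [124.3  69.3] 323
t 41.9 tcp [549.4 -82.2 256.1] ty 6.88 q6 -0.4 F [ 0.5  0.7 -0.4] open 0.0361 grip 0.0 | shift cm [ 5.098e+01  9.100e+00 -1.000e-02] turn 8.08
t 41.9 tcp [549.4 -82.2 256.1] ty 6.88 q6 -0.4 F [ 0.5  0.7 -0.4] open 0.0361 grip 0.0 | shift cm [52.92 -4.33 -0.15] turn 10.88
```

View pics/w10.png

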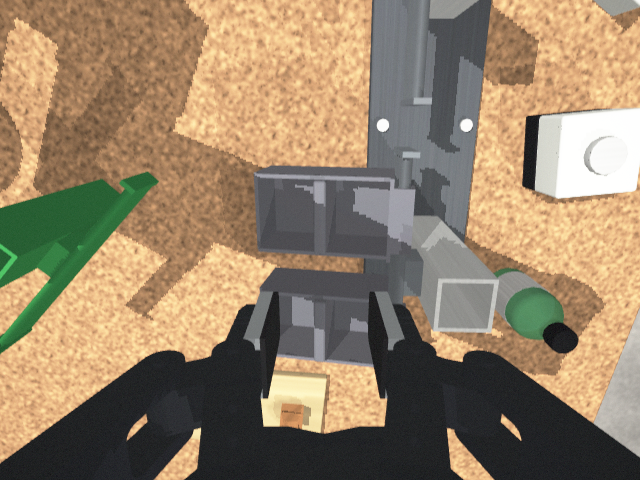

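>>> send_rows(rows=[[3.6,[0,0,0],8.1],[3.6,[3.5,0.1,0],0],[3.6,[5.5,0.2,0],0],[3.6,[5.5,0.2,0],0],[3.6,[5.5,0.2,0],0],[3.6,[5.5,0.2,0],0],[3.6,[5.5,0.2,0],0],[3.6,[5.5,0.2,0],0],[3.6,[5.5,0.2,0],0],[3.6,[5.5,0.2,0],0]])

```text
t: 43.15
tool_pos: [0.5735, 0.3947, 0.2485]
tool_rot: [-2.245, -2.198, 0.001]
contact_force: [0.7, 1.0, 0.4]
opening: 0.036
grip_force: 0.0
```

>>> send_rows(rows=[[3.6,[4.2,0.1,0],0],[3.6,[0,0,4],0],[3.6,[0,0,4],0],[3.6,[0,0,0],0],[3.6,[0,0,0],0]])

```text
t: 43.78
tool_pos: [0.5764, 0.4352, 0.1705]
tool_rot: [2.245, 2.197, 0.002]
contact_force: [-0.6, 0.3, 0.9]
opening: 0.0362
grip_force: 0.0
```

```bash
python3 - <<'E'
from bins import *
for b in bins("wrist"):
    if abs(b[0]-579)<50 and abs(b[1]-435)<50: go(b[0]+.5,b[1]+.5,24,b[2]-90)
E
```

```text
bin [np.float64(443.7), np.float64(437.5), np.float64(-3.9)] size [126.   64.8] 6568
bin [np.float64(579.1), np.float64(434.6), np.float64(-1.3)] size [125.3  64.3] 5579
t 43.83 tcp [577.  435.4 171.7] ty -1.24 q6 0.57 F [0.2 0.7 0.7] open 0.0361 grip 0.0 | shift cm [-0.06  0.22 14.77] turn 0.06
```

>>> send_rows(rows=[[3.6,[-0.05,0.22,3],0],[3.6,[0,0,4],0],[3.6,[0,0,4],0],[3.6,[0,0,2.5],0],[3.6,[0,0,1.2],0],[3.6,[0,0,0],0],[3.6,[0,0,0],0]])

```text
t: 44.7
tool_pos: [0.5794, 0.4352, 0.0243]
tool_rot: [2.245, 2.197, 0.005]
contact_force: [0.9, 0.5, 0.1]
opening: 0.036
grip_force: 0.0
```

>>> send_rows(rows=[[0.6,[0,0,0],0],[0.6,[0,0,0],0],[0.6,[0,0,0],0],[0.6,[0,0,0],0],[0.6,[0,0,0],0],[0.6,[0,0,0],0]], newtons=60)

```text
t: 45.45
tool_pos: [0.5791, 0.435, 0.0237]
tool_rot: [2.245, 2.197, 0.004]
contact_force: [0.2, -0.5, 5.1]
opening: 0.0083
grip_force: 61.5
```

>>> send_rows(rows=[[0.6,[0,0,-1],0],[0.6,[0,0,-3],0],[0.6,[0,0,-5],0],[0.6,[0,0,-6],0],[0.6,[0,0,-6],0],[0.6,[0,0,-3],-8.1],[0.6,[-3,-0.8,0],0],[0.6,[-5,-1.2,0],0],[0.6,[-5.2,-1.2,0],0],[0.6,[-5.2,-1.2,0],0]])

```text
t: 46.7
tool_pos: [0.5553, 0.2448, 0.2609]
tool_rot: [-2.083, -2.35, 0.003]
contact_force: [1.6, 0.5, -1.6]
opening: 0.0078
grip_force: 60.5
```

>>> send_rows(rows=[[0.6,[-5.2,-1.2,0],0],[0.6,[-5.2,-1.2,0],0],[0.6,[-5,-1.2,0],0],[0.6,[-3.5,-0.7,0],0],[0.6,[0,0,0],0],[0.6,[0,0,0],0]])

```text
t: 47.45
tool_pos: [0.5359, 0.0541, 0.2615]
tool_rot: [-2.084, -2.35, 0.0]
contact_force: [-0.0, 0.2, -3.1]
opening: 0.0081
grip_force: 60.5
```

```bash
python3 - <<'E'
from look import *
from rail import rail
go(535.6,50.4,140,6.9-90)
z=ctrl.get_obs()["tool_pos"][2]
d,P=look(None,((z+.02,z+.06),))
rail((628.1,111.6),d=d)
E
```

```text
t 47.45 tcp [535.9  54.1 261.5] ty 6.87 q6 -0.16 F [-0.   0.2 -3.1] open 0.0081 grip 60.5 | shift cm [-0.37 -0.07 12.15] turn -0.03
(np.float64(0.28148004743716426), np.float64(0.32148004743716424)) [372. 291.] 20502 [543.2  54.8 125.9  65.4   6.9] z 0.3006
-40 u [-41.5 -34.8] z 146.2 78
-20 u [-41.4 -34.9] z 146.3 249
0 u [-41.5 -34.8] z 146.2 271
20 u [-41.4 -34.8] z 146.1 285
40 u [-41.5 -34.8] z 146.1 304
60 u [-41.3 -34.7] z 146.1 314
80 u [-41.4 -34.9] z 146.1 338
post top [6.280779e+05 1.116585e+05 4.112150e+04 4.008000e+04 6.900000e+00] 185.0
```

>>> send_rows(rows=[[0.6,[-0.35,-0.05,2],0],[0.6,[0,0,5],0],[0.6,[0,0,3],0],[0.6,[0,0,1.2],0],[0.6,[0,0,0.6],0],[0.6,[0,0,0.6],0],[0.6,[0,0,0],0],[0.6,[0,0,0],0]])

```text
t: 48.5
tool_pos: [0.5369, 0.0501, 0.139]
tool_rot: [2.083, 2.35, 0.002]
contact_force: [0.2, 0.1, -2.7]
opening: 0.0075
grip_force: 60.4
```

```bash
python3 - <<'E'
from look import *
go(535.6,50.4,110.5,6.9-90)
E
```

```text
t 48.5 tcp [536.9  50.1 139. ] ty 6.87 q6 -0.16 F [ 0.2  0.1 -2.7] open 0.0075 grip 60.4 | shift cm [ 0.04 -0.13  2.85] turn -0.03
```

>>> send_rows(rows=[[0.6,[0,-0.1,0.6],0],[0.6,[0,0,0.5],0],[0.6,[0,0,0.5],0],[0.6,[0,0,0.5],0],[0.6,[0,0,0.4],0],[0.6,[0,0,0.3],0],[0.6,[0,0,0],0]])

```text
t: 49.38
tool_pos: [0.5351, 0.05, 0.1097]
tool_rot: [-2.084, -2.35, 0.0]
contact_force: [-0.5, -0.9, -2.3]
opening: 0.0081
grip_force: 60.5
```

>>> send_rows(rows=[[0.6,[0,0,0.1],0],[0.6,[0,0,0],0],[2.2,[0,0,0],0],[2.2,[0,0,0],0],[3.6,[0,0,0],0],[3.6,[0,0,0],0],[3.6,[0,0,-2],0],[3.6,[0,0,-4],0],[3.6,[0,0,-5],0],[3.6,[0,0,-3],0]])

```text
t: 50.62
tool_pos: [0.5365, 0.05, 0.2541]
tool_rot: [2.081, 2.347, 0.006]
contact_force: [-0.1, 0.5, -0.5]
opening: 0.036
grip_force: 0.0
```

```bash
python3 - <<'E'
from bins import *
from look import look
look(None,((.115,.16),(.175,.2)))
b=bins("top")
go(443.2,438,255,-94)
E
```

```text
(0.115, 0.16) [376. 173.] 10257 [556.6  98.6 142.4 210.9 -17.2] z 0.1404
(0.115, 0.16) [473. 161.] 1231 [636.4 103.7  21.4  41.6 -31.5] z 0.1408
(0.115, 0.16) [329. 381.] 5364 [ 554.6 -109.   112.6  124.5    4.6] z 0.127
(0.115, 0.16) [ 78. 372.] 3776 [ 350.1 -100.   118.    57.3   44.7] z 0.1309
(0.115, 0.16) [ 21. 410.] 837 [ 305.3 -137.7   35.2   16.8  -42.4] z 0.1518
(0.175, 0.2) [475. 162.] 2175 [621.9 109.2  40.8  40.2   6.6] z 0.1857
(0.175, 0.2) [458. 455.] 471 [ 663.5 -115.1   13.8   43.2   20. ] z 0.1841
bin [np.float64(442.7), np.float64(437.9), np.float64(-4.0)] size [124.7  67.2] 300
t 50.73 tcp [537.9  50.  256. ] ty 6.87 q6 -0.17 F [-0.4  0.4 -0.3] open 0.036 grip 0.0 | shift cm [ 3.966e+01 -4.760e+00 -2.000e-02] turn 10.87
```

>>> send_rows(rows=[[3.6,[0,0,0],5.4],[3.6,[0,0,0],5.4],[3.6,[4,-1.2,0],0],[3.6,[5.5,-1.8,0],0],[3.6,[5.5,-1.8,0],0],[3.6,[5.5,-1.8,0],0],[3.6,[5.5,-1.8,0],0],[3.6,[5.5,-1.8,0],0],[3.6,[5.5,-1.8,0],0],[3.6,[1,-0.2,0],0]])

```text
t: 51.98
tool_pos: [0.4378, 0.44, 0.2481]
tool_rot: [-2.291, -2.148, 0.002]
contact_force: [-0.4, -0.6, -1.1]
opening: 0.0356
grip_force: 0.0
```

>>> send_rows(rows=[[3.6,[0,0,4],0],[3.6,[0,0,4],0],[3.6,[0,0,0],0],[3.6,[0,0,0],0]])

```text
t: 52.48
tool_pos: [0.4404, 0.4374, 0.1706]
tool_rot: [2.297, 2.143, 0.003]
contact_force: [0.1, 0.3, 1.1]
opening: 0.0359
grip_force: 0.0
```

```bash
python3 - <<'E'
from bins import *
for b in bins("wrist"): go(b[0]+.3,b[1]+.5,24,b[2]-90)
E
```

```text
bin [np.float64(443.7), np.float64(437.6), np.float64(-4.0)] size [125.5  64.6] 5468
t 52.52 tcp [440.8 437.8 171.6] ty -3.97 q6 0.73 F [ 0.2 -0.1 -0.4] open 0.0358 grip 0.0 | shift cm [ 0.02  0.27 14.76] turn 0.03
```

>>> send_rows(rows=[[3.6,[0,0.25,3],0],[3.6,[0,0,4],0],[3.6,[0,0,4],0],[3.6,[0,0,2.5],0],[3.6,[0,0,1.2],0],[3.6,[0,0,0],0],[3.6,[0,0,0],0]])

```text
t: 53.4
tool_pos: [0.4434, 0.4383, 0.0242]
tool_rot: [2.296, 2.144, 0.006]
contact_force: [0.4, 0.3, -0.3]
opening: 0.036
grip_force: 0.0
```

>>> send_rows(rows=[[0.6,[0,0,0],0],[0.6,[0,0,0],0],[0.6,[0,0,0],0],[0.6,[0,0,0],0],[0.6,[0,0,0],0],[0.6,[0,0,0],0]], newtons=60)

```text
t: 54.15
tool_pos: [0.443, 0.438, 0.0236]
tool_rot: [2.296, 2.144, 0.004]
contact_force: [-0.3, 0.1, 6.1]
opening: 0.0082
grip_force: 61.4
```

>>> send_rows(rows=[[0.6,[0,0,-1],0],[0.6,[0,0,-3],0],[0.6,[0,0,-5],0],[0.6,[0,0,-6],0],[0.6,[0,0,-6],-5.5],[0.6,[0,0,-3],-5.4],[0.6,[-3,0.4,0],0],[0.6,[-5,0.7,0],0],[0.6,[-5.2,0.7,0],0],[0.6,[-5.2,0.7,0],0]])

```text
t: 55.4
tool_pos: [0.4888, 0.2561, 0.2615]
tool_rot: [-2.081, -2.353, 0.002]
contact_force: [0.6, 0.2, -1.3]
opening: 0.0083
grip_force: 60.4
```

>>> send_rows(rows=[[0.6,[-5,0.7,0],0],[0.6,[-4,0.5,0],0],[0.6,[-1.8,0.3,0],0],[0.6,[0,0,0],0],[0.6,[0,0,0],0]])

```text
t: 56.02
tool_pos: [0.5168, 0.1534, 0.2618]
tool_rot: [-2.08, -2.353, -0.0]
contact_force: [-0.4, -0.5, -1.3]
opening: 0.0082
grip_force: 60.4
```

```bash
python3 - <<'E'
from look import *
from rail import rail
go(519.3,147.5,138,6.9-90)
z=ctrl.get_obs()["tool_pos"][2]
d,P=look(None,((z+.02,z+.06),))
rail((628.1,111.6),d=d)
E
```

```text
t 56.02 tcp [516.8 153.4 261.8] ty 7.04 q6 0.03 F [-0.4 -0.5 -1.3] open 0.0082 grip 60.4 | shift cm [-0.63  0.18 12.38] turn 0.14
(np.float64(0.28184323758247015), np.float64(0.32184323758247013)) [373. 291.] 20527 [524.1 154.9 126.2  64.3   7.3] z 0.3011
60 u [-45.8 -39.3] z 146.0 56
80 u [-46.  -39.4] z 146.2 247
```

>>> send_rows(rows=[[0.6,[-0.6,0.1,2],0],[0.6,[0,0,5],0],[0.6,[0,0,3],0],[0.6,[0,0,1.2],0],[0.6,[0,0,0.6],0],[0.6,[0,0,0.6],0],[0.6,[0,0,0],0],[0.6,[0,0,0],0]])

```text
t: 57.08
tool_pos: [0.5195, 0.1466, 0.139]
tool_rot: [2.082, 2.352, 0.002]
contact_force: [0.5, -0.3, -2.4]
opening: 0.0083
grip_force: 60.4
```

```bash
python3 - <<'E'
from look import *
go(519.3,147.5,110,6.9-90)
E
```

```text
t 57.08 tcp [519.5 146.6 139. ] ty 6.97 q6 0.02 F [ 0.5 -0.3 -2.4] open 0.0083 grip 60.4 | shift cm [ 0.09 -0.02  2.9 ] turn 0.07
```

>>> send_rows(rows=[[0.6,[0,0.03,0.6],0],[0.6,[0,0,0.5],0],[0.6,[0,0,0.5],0],[0.6,[0,0,0.5],0],[0.6,[0,0,0.4],0],[0.6,[0,0,0.3],0],[0.6,[0,0,0],0]])

```text
t: 57.95
tool_pos: [0.519, 0.1465, 0.1097]
tool_rot: [-2.082, -2.352, 0.001]
contact_force: [0.1, 0.9, -1.4]
opening: 0.0081
grip_force: 60.5
```

>>> send_rows(rows=[[0.6,[0,0,0.15],0],[0.6,[0,0,0],0],[2.2,[0,0,0],0],[2.2,[0,0,0],0],[3.6,[0,0,0],0],[3.6,[0,0,0],0],[3.6,[0,0,-2],0],[3.6,[0,0,-4],0],[3.6,[0,0,-5],0],[3.6,[0,0,-5],0]])

```text
t: 59.2
tool_pos: [0.5192, 0.1466, 0.2717]
tool_rot: [2.082, 2.352, 0.002]
contact_force: [0.8, -0.1, 0.7]
opening: 0.036
grip_force: 0.0
```

>>> send_rows(rows=[[3.6,[4,-1,0],0],[3.6,[5,-1,0],0],[3.6,[5,-1,0],0],[3.6,[5,-1,0],0],[3.6,[5,0,0],0],[3.6,[4,0,0],0],[3.6,[0,0,0],0],[3.6,[0,0,0],0]])

```text
t: 60.2
tool_pos: [0.4457, 0.4193, 0.2695]
tool_rot: [2.082, 2.352, 0.001]
contact_force: [1.2, -0.7, 0.7]
opening: 0.0363
grip_force: 0.0
```

```bash
python3 - <<'E'
from h import *
go()
s=pic("scene");t=pic("top")
a=cv2.resize(s["frame"][140:360,270:460,::-1],(400,463),interpolation=2);b=cv2.resize(t["frame"][170:285,230:370,::-1],(400,463),interpolation=2)
cv2.imwrite("pics/end.png",np.hstack([a,b]))
E
```

```text
t 60.2 tcp [445.7 419.3 269.5] ty 6.97 q6 0.51 F [ 1.2 -0.7  0.7] open 0.0363 grip 0.0 | shift cm [0. 0. 0.] turn 0
```

View pics/end.png

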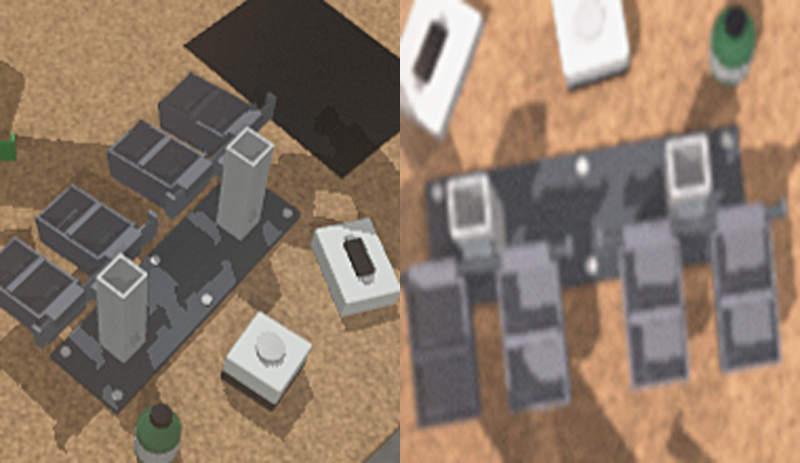

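```bash
python3 -c "
from station import ctrl
print(ctrl.finish_job())"
```

```text
the job is handed in; nothing more can be done
None
```

Both posts are fully down on their stubs, all four bins hang by their lips on the rails, and the job was handed in at about 60 s; I saw the button in the first post's hole but did not check the second's, and the posts lean about 2° forward under the bins.

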